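# Fit the missing stop on the painting board

## Robot

A 7-joint arm with a two-finger parallel gripper is mounted at the origin on the work surface. World frame = base frame: x ahead of the robot, y to its left, z up, the work surface at z = 0. Lengths are in m, angles in rad, forces in N, time in s.
With the tool pointing down it reaches from about 0.4 to 0.9 m from the base axis. Payload 5.5 kg.
Tool frame: the origin (TCP) lies at the very end of the fingers, on their centre line; the grasp point (between the pads) lies 19 mm behind it; z points along the fingers, y is the line along which they close (so a half turn about z gives the same grasp; the last joint's range is limited). The gripper opens to 85 mm and grips with 20 to 120 N. Pads are 22 mm wide; open, the fingers measure 114 mm over their backs; the gripper's body (76 mm by 85 mm) begins 54 mm behind the grasp point. The pads swing forward as they close: fully open they stand 13 mm farther back than shut.
Start: joints at [1.46, 0.501, -0.427, 1.55, 0.221, 1.138, -0.21], TCP at [0.237, -0.605, 0.231] pointing down, gripper open.
Joint ranges: [-2.88, 2.88], [-0.31, 2.03], [-1.54, 1.56], [0.2, 2.42], [-1.41, 4.55], [0.19, 2.02], [-2.57, 2.57]. Speed limits (rad/s): [2.57, 2.57, 3.14, 3.14, 3.14, 3.14, 3.14].

## Interface

Orientations are given as a unit quaternion [w, x, y, z].
In Python, from rig import get_obs, camera, get_calibration, finish_job gives the robot as it stands.
- The arm moves only by the tool send_rows, never from a script. Its argument "plan" is a list of rows, each an object of numbers: "grip": the opening, from 0 (shut) to 1 (fully open); "dx", "dy", "dz": the shift along the tool's x, y, z in cm; "rx", "ry", "rz": the turn, a rotation vector about the tool's x, y, z in rad. A call has 1 to 20 rows; each row shifts and turns the commanded pose from where the row before left it, along the tool's axes as they then stand; what a row does not reach is not made up. A row lasts 1/8 s, in which the tool goes at most 62.5 mm and 10.7 degrees, less where a joint would pass 70% of its speed; a pose out of reach is approached as far as the arm can. A call with a gripper value outside its range is refused whole. The fingers move at their own pace and stop on an object; the grip force is fixed at half the most. Time passes only in rows, so rows that do not move let the fingers close. It gives the time, the measured TCP pose, the force, the opening and the grip force at its end, in the units of the state.
- get_obs(): the state, without advancing time (a new reading comes with each control period).
- camera(name): name is "side" or "top"; returns (picture, depth): 400x640x3 uint8, red, green, blue; 400x640 float32, m along the optical axis (not along the pixel's ray), 0 where there is no reading.
- get_calibration(name): a dict with "fx", "fy", "cx", "cy" (pixels), "k1" (the pictures are not rectified: a ray, as slopes to the right and down, at radius r is drawn at 1 + k1 r^2 times it, then the intrinsics apply), "R" (3x3) and "t" (3): a world point X has camera coordinates R X + t. Camera axes: x right, y down, z forward; pixel columns grow to the right and rows downward; lengths in m; the calibration is good to about 2 mm. A picture is of the moment at which its call begins. get_calibration takes no time and is no camera call.
- finish_job(): hands the job in; it is judged then, once.
The state is a dict: "t": time; "joint_pos": joint angles; "joint_vel": joint speeds; "tau": joint torques, N m; "eef_pos": TCP position; "tool_rot": TCP orientation; "force": force on the tool from outside, world axes, zero at the start; "wrist_torque": the same for the moment, N m; "gripper_width": finger opening in m; "grasp_force": force on a finger pad.
Only numpy, scipy, OpenCV 4.12 (cv2) and the standard library are available. Lean on these libraries where they do the work, as an engineer would, in place of code of your own. Each camera call takes 0.05 s, during which the arm holds its last target. There are 200 camera calls.

## Task

The painted panel is to lie against two stops on the beech board, but the left stop is missing and its hole is silted up with dried gesso to an unknown depth: gently sound the hole to its bottom with the held depth rod and stand the rod back in its block; then set, fully down in the hole, the one stop from the rack whose top will end below the panel's painted face but no more than 10 mm below it, and leave the other three in the rack. Finally slide the panel gently across the board, flat, until its far edge touches both stops - all without shoving the paper cup or the water jar that stand beside the board.

Things in the scene. Friction and masses are not known exactly. Their poses are not given: they have to be found in the camera images.
- board: Beech stop board fixed to the table, 300 (x) x 300 (y) x 45 mm high. Origin: centre of its underside, on the table; x points across the board away from the robot, y to the left, z up; its top face is at z = 45 mm. The line of the two stops is at x = +100 mm: the left one (missing) goes in the hole at y = +60, the right one, a 20 mm aluminium stop fixed at y = -60, stands 18 mm proud of the top.
- bore (a point): Centre of the mouth of the empty blind hole, in the board's top face (z = 0 at the top face, z up, axes as the board). Diameter 21.4 mm with a 2 mm chamfer. The bottom is a flat disc of off-white dried acrylic gesso, 20 mm wide, firm but slightly rubbery (it yields about 1 mm under 10 N and springs back); its depth below the mouth is unknown, anywhere from 13 to 37 mm, and shows in no reading: it must be felt.
- panel: Loose cradled wood panel, 150 (x) x 200 (y) x 23 mm thick, about 0.25 kg, lying flat on the board, painted in stripes. Origin: centre of its underside; z up; x towards the stops. It starts 45 to 60 mm short of the stops and slightly askew. It slides on the board at a push of a few newtons; the place to push is the middle of its near edge (panel x = -75 mm, y = 0), towards panel +x.
- panel_edge_left (a point): Point on the panel's far edge (panel x = +75 mm, y = +60, half height) that meets the left stop.
- panel_edge_right (a point): Point on the panel's far edge (panel x = +75 mm, y = -60, half height) that meets the right stop.
- rack: Dark wooden rack fixed to the table, 225 (x) x 60 (y) x 22 mm high; origin centre of its underside. Four holes in a row along its x at -82.5, -27.5, +27.5, +82.5 mm, 14 mm deep (floor 8 mm above the table), hold the four loose stops upright in any order. It stands on the left or the right of the board.
- block: Pale wooden block fixed to the table, 150 (x) x 70 (y) x 45 mm high; origin centre of its underside. Three holes along its x, 35 mm deep; the rod stands in the middle one, 12 mm wide.
- block_hole (a point): Centre of the mouth of the block's middle hole, 45 mm above the table, chamfered, 35 mm deep, 12 mm in diameter: the rod's home.
- rod: Depth rod, standing upright in the block, 152 mm tall in all, 0.1 kg. Origin: centre of its flat lower tip; z runs up its axis. A brass rod of 9 mm diameter with rings every 10 mm from the tip, and a round black grip of 20 mm diameter from 98 to 152 mm above the tip.
- stop_white: Loose aluminium stop with a white band and white top, a plain round pin 20 mm in diameter and 34 mm long, 31 g, foot chamfered. Origin: centre of its foot; z runs up its axis. Starts upright in one of the rack's holes, foot 8 mm above the table.
- stop_white_top (a point): Centre of the top of the white stop, 34 mm above its foot.
- stop_yellow: Loose aluminium stop with a yellow band and yellow top, a plain round pin 20 mm in diameter and 40 mm long, 36 g, foot chamfered. Origin: centre of its foot; z runs up its axis. Starts upright in one of the rack's holes, foot 8 mm above the table.
- stop_yellow_top (a point): Centre of the top of the yellow stop, 40 mm above its foot.
- stop_red: Loose aluminium stop with a red band and red top, a plain round pin 20 mm in diameter and 46 mm long, 41 g, foot chamfered. Origin: centre of its foot; z runs up its axis. Starts upright in one of the rack's holes, foot 8 mm above the table.
- stop_red_top (a point): Centre of the top of the red stop, 46 mm above its foot.
- stop_blue: Loose aluminium stop with a blue band and blue top, a plain round pin 20 mm in diameter and 52 mm long, 47 g, foot chamfered. Origin: centre of its foot; z runs up its axis. Starts upright in one of the rack's holes, foot 8 mm above the table.
- stop_blue_top (a point): Centre of the top of the blue stop, 52 mm above its foot.
- paper_cup: White paper cup, 76 mm wide, 95 mm tall; a bystander, leave it. Origin at its underside.
- water_jar: Glass water jar, 74 mm wide, 80 mm tall; a bystander, leave it. Origin at its underside.

How it is judged:
On the way, in this order (a step that is already met when the one before it is completed fails the run):
1. the rod, held by the fingers, touches in the hole with its tip at least 10 mm below the mouth (horizontal distance between rod and bore below 0.009 m and z of rod in the frame of bore below -0.01 m and contact force between rod and board above 0.3 N and contact force between rod and the fingers above 0.5 N), for 0.1 s.
2. one stop stands released in the hole, its top 12.5 to 23.5 mm above the board, and the rod is back upright in the block's middle hole, the panel still short of the stops (((horizontal distance between stop_white and bore below 0.004 m and z of stop_white_top in the frame of bore between 0.0125 and 0.0235 m and angle between stop_white's own z axis and vertical below 0.15 rad and linear speed of stop_white below 0.01 m/s and contact force between stop_white and the fingers below 0.1 N) or (horizontal distance between stop_yellow and bore below 0.004 m and z of stop_yellow_top in the frame of bore between 0.0125 and 0.0235 m and angle between stop_yellow's own z axis and vertical below 0.15 rad and linear speed of stop_yellow below 0.01 m/s and contact force between stop_yellow and the fingers below 0.1 N) or (horizontal distance between stop_red and bore below 0.004 m and z of stop_red_top in the frame of bore between 0.0125 and 0.0235 m and angle between stop_red's own z axis and vertical below 0.15 rad and linear speed of stop_red below 0.01 m/s and contact force between stop_red and the fingers below 0.1 N) or (horizontal distance between stop_blue and bore below 0.004 m and z of stop_blue_top in the frame of bore between 0.0125 and 0.0235 m and angle between stop_blue's own z axis and vertical below 0.15 rad and linear speed of stop_blue below 0.01 m/s and contact force between stop_blue and the fingers below 0.1 N)) and horizontal distance between rod and block_hole below 0.006 m and z of rod in the frame of block_hole below -0.025 m and angle between rod's own z axis and vertical below 0.2 rad and x of panel in the frame of board below 0.005 m), for 0.2 s.
At the end, for the whole second after the job is handed in: A released stop stands in the hole (4 mm, 0.15 rad), top 12.5 to 23.5 mm above the board; the other three within 20 mm of their start; rod upright in its block hole, 25 mm deep or more; panel flat, its far edge at both stops within 4 mm of touching; all at rest (((horizontal distance between stop_white and bore below 0.004 m and z of stop_white_top in the frame of bore between 0.0125 and 0.0235 m and angle between stop_white's own z axis and vertical below 0.15 rad and linear speed of stop_white below 0.01 m/s and contact force between stop_white and the fingers below 0.1 N and distance of each of stop_yellow, stop_red, stop_blue from where it was at the start of the episode below 0.02 m) or (horizontal distance between stop_yellow and bore below 0.004 m and z of stop_yellow_top in the frame of bore between 0.0125 and 0.0235 m and angle between stop_yellow's own z axis and vertical below 0.15 rad and linear speed of stop_yellow below 0.01 m/s and contact force between stop_yellow and the fingers below 0.1 N and distance of each of stop_white, stop_red, stop_blue from where it was at the start of the episode below 0.02 m) or (horizontal distance between stop_red and bore below 0.004 m and z of stop_red_top in the frame of bore between 0.0125 and 0.0235 m and angle between stop_red's own z axis and vertical below 0.15 rad and linear speed of stop_red below 0.01 m/s and contact force between stop_red and the fingers below 0.1 N and distance of each of stop_white, stop_yellow, stop_blue from where it was at the start of the episode below 0.02 m) or (horizontal distance between stop_blue and bore below 0.004 m and z of stop_blue_top in the frame of bore between 0.0125 and 0.0235 m and angle between stop_blue's own z axis and vertical below 0.15 rad and linear speed of stop_blue below 0.01 m/s and contact force between stop_blue and the fingers below 0.1 N and distance of each of stop_white, stop_yellow, stop_red from where it was at the start of the episode below 0.02 m)) and horizontal distance between rod and block_hole below 0.006 m and z of rod in the frame of block_hole below -0.025 m and angle between rod's own z axis and vertical below 0.2 rad and contact force between rod and the fingers below 0.1 N and linear speed of rod below 0.02 m/s and x of panel_edge_left in the frame of board between 0.086 and 0.0945 m and x of panel_edge_right in the frame of board between 0.086 and 0.0945 m and angle between panel's own z axis and vertical below 0.05 rad and z of panel in the frame of board between 0.041 and 0.049 m and linear speed of panel below 0.01 m/s).
It fails at once if the rod is pressed on the board or the bottom of the hole with more than 20 N (contact force between rod and board above 20 N).
It fails at once if a stop is pressed on the board or the bottom of the hole with more than 25 N (contact force between any of stop_white, stop_yellow, stop_red, stop_blue and board above 25 N).
It fails at once if the panel is pushed with more than 25 N (contact force between panel and the arm above 25 N or contact force between panel and the fingers above 25 N).
It fails at once if the panel is lifted or tipped by more than 0.1 rad (angle between panel's own z axis and vertical above 0.1 rad).
It fails at once if the paper cup or the water jar is moved by more than 30 mm (distance of any of paper_cup, water_jar from where it was at the start of the episode above 0.03 m).
It also fails if it takes over 72 s, if anything falls off the work surface, if the arm or the gripper's body presses on something with over 40 N, if the wrist force passes 120 N, or if a joint passes its speed limit or range.

## Working session

There is one attempt and no reset: what is moved stays moved. The work goes in short steps, Python scripts to look and compute and a tool call to move; the robot and the scene stay as the last step left them, time stands still between calls to the robot, and variables do not carry over. Pictures are saved under pics/ and viewed, at most 10 in all, crops included, and the job is handed in when it is done.

Besides the shell and the picture viewer there is one more tool, called after ">>>" by a JSON object that holds its "method" and its "body". send_rows: Moves the arm, as the interface text tells. Its arguments: {"type":"object","properties":{"plan":{"type":"array","items":{"type":"object","properties":{"grip":{"type":"number"},"dx":{"type":"number"},"dy":{"type":"number"},"dz":{"type":"number"},"rx":{"type":"number"},"ry":{"type":"number"},"rz":{"type":"number"}}}}},"required":["plan"]}

```bash
ls; mkdir -p pics; cat > h.py <<'E'
import numpy as np, cv2
from rig import get_obs, camera, get_calibration
def und(c,uv):
    K=np.array([[c['fx'],0,c['cx']],[0,c['fy'],c['cy']],[0,0,1.]])
    p=np.asarray(uv,float).reshape(-1,1,2)
    return cv2.undistortPoints(p,K,np.array([c['k1'],0,0,0,0.])).reshape(-1,2)
def onplane(name,uv,z):
    c=get_calibration(name);R=np.array(c['R']);t=np.array(c['t'])
    n=und(c,uv);d=np.c_[n,np.ones(len(n))]@R;o=-R.T@t
    return o+d*((z-o[2])/d[:,2])[:,None]
def cloud(name,depth):
    c=get_calibration(name);R=np.array(c['R']);t=np.array(c['t'])
    v,u=np.mgrid[:400,:640];n=und(c,np.c_[u.ravel(),v.ravel()])
    d=depth.ravel()[:,None]
    return ((np.c_[n,np.ones(len(n))]*d-t)@R).reshape(400,640,3)
def proj(name,X):
    c=get_calibration(name);R=np.array(c['R']);t=np.array(c['t'])
    p=np.atleast_2d(X)@R.T+t;n=p[:,:2]/p[:,2:];n=n*(1+c['k1']*(n**2).sum(1,keepdims=True))
    return n*[c['fx'],c['fy']]+[c['cx'],c['cy']]
E
python3 - <<'E'
from h import *
o=get_obs();print({k:np.round(v,3) for k,v in o.items()})
for n in('top','side'):
    p,d=camera(n);cv2.imwrite(f'pics/{n}0.png',p[:,:,::-1]);np.savez(f'{n}0.npz',p=p,d=d)
    c=get_calibration(n);print(n,c,-np.array(c['R']).T@c['t'])
E
```

```text
pics
{'t': np.float64(0.0), 'joint_pos': array([ 1.46 ,  0.502, -0.427,  1.551,  0.221,  1.138, -0.21 ]), 'joint_vel': array([-0.001, -0.001,  0.   ,  0.001,  0.   ,  0.001,  0.   ]), 'tau': array([ 1.0000e-03, -5.6953e+01, -5.8160e+00, -2.8094e+01,  1.1000e-02,
        1.2000e-02, -0.0000e+00]), 'eef_pos': array([ 0.237, -0.604,  0.23 ]), 'tool_rot': array([-0.001,  0.983,  0.186, -0.   ]), 'force': array([-0.793, -0.371,  0.334]), 'wrist_torque': array([-0.009, -0.022,  0.029]), 'grasp_force': np.float64(0.0), 'gripper_width': np.float64(0.085)}
top {'fx': 452.12844227103926, 'fy': 452.12844227103926, 'cx': 320.24573801872293, 'cy': 204.3008141621929, 'k1': -0.026929301241735475, 'R': array([[ 0.00820234, -0.99994443,  0.00662246],
       [-0.99848345, -0.00855054, -0.05438462],
       [ 0.05443822, -0.00616633, -0.9984981 ]]), 't': array([0.00745877, 0.52924498, 1.28232868])} [0.45857348 0.01989095 1.30913614]
side {'fx': 402.7285867513351, 'fy': 402.7285867513351, 'cx': 319.8394284569059, 'cy': 199.7056741101973, 'k1': -0.09079352631843081, 'R': array([[-8.76408569e-01, -4.81568058e-01, -4.75149062e-04],
       [-2.68768656e-01,  4.89951901e-01, -8.29283151e-01],
       [ 3.99589077e-01, -7.26663154e-01, -5.58828444e-01]]), 't': array([0.48132476, 0.21014335, 0.93553245])} [0.10448855 0.80864746 0.69729918]
```

View pics/top0.png

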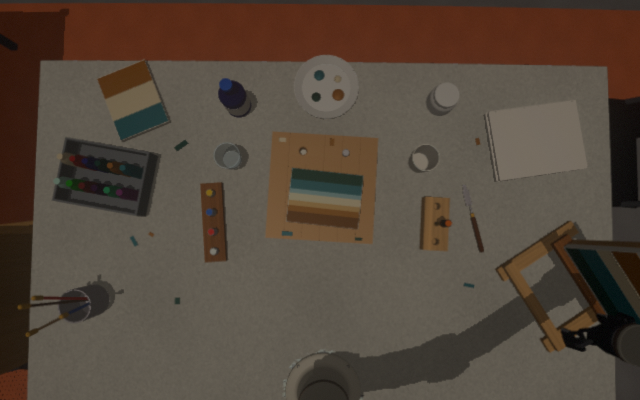

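View pics/side0.png

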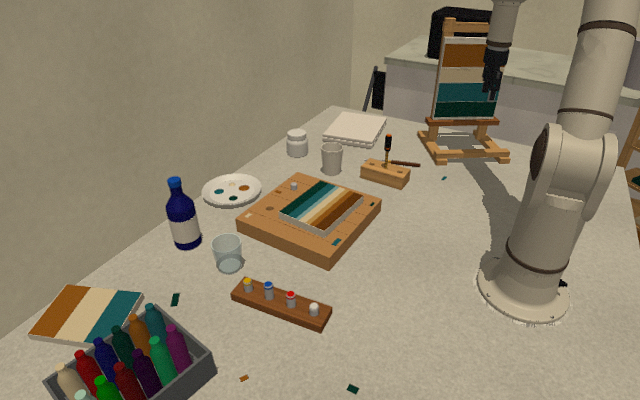

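The top view shows the board at about (323,187), hole at (303,151), fixed stop at (345,153), and panel at (326,198). The rack is on the left, with yellow (209,192), blue (210,212), red (211,232) and white (213,252). The block is on the right with the rod grip at (447,223), the cup at (425,158) and the jar at (229,156).

```bash
python3 - <<'E'
from h import *
p=np.load('top0.npz')['p'];d=np.load('top0.npz')['d']
c=np.clip(p[125:265,195:460].astype(float)*2.2,0,255).astype(np.uint8)
cv2.imwrite('pics/c1.png',cv2.resize(c[:,:,::-1],None,fx=3,fy=3,interpolation=cv2.INTER_CUBIC))
C=cloud('top',d)
hsv=cv2.cvtColor(p,cv2.COLOR_RGB2HSV)
z=C[:,:,2]
def rect(m,name,zz):
    m=cv2.morphologyEx(m.astype(np.uint8),cv2.MORPH_OPEN,np.ones((3,3)))
    cs,_=cv2.findContours(m,0,2);k=max(cs,key=cv2.contourArea);r=cv2.minAreaRect(k)
    b=cv2.boxPoints(r);w=onplane('top',b,zz)
    e=w[1]-w[0];f=w[2]-w[1]
    print(name,np.round(b).tolist(),'ctr',w.mean(0).round(4),'sides',np.linalg.norm(e).round(4),np.linalg.norm(f).round(4),'ang',np.degrees(np.arctan2(e[1],e[0])).round(2),np.degrees(np.arctan2(f[1],f[0])).round(2))
Y,X=np.mgrid[:400,:640]
def box(u0,u1,v0,v1): return (X>u0)&(X<u1)&(Y>v0)&(Y<v1)
rect((z>.03)&box(255,390,122,255),'board',.045)
rect((z>.058)&box(280,370,162,235),'panel',.068)
rect((z>.011)&box(190,235,170,275),'rack',.022)
rect((z>.03)&box(415,460,185,262),'block',.045)
for n,b in dict(cup=box(405,445,140,175),jar=box(208,248,138,176),stop=box(335,355,145,162)).items():
    m=b&(z>(.05 if n!='stop' else .055));print(n,np.median(C[m],0).round(3) if m.any() else 0,m.sum(),z[m].max() if m.any() else 0)
for u,v in [(436,223),(447,223),(303,151),(345,153),(209,192),(210,212),(211,232),(213,252)]:print(u,v,p[v,u],C[v,u].round(3))
E
```

```text
board [[265.0, 237.0], [272.0, 131.0], [379.0, 138.0], [372.0, 244.0]] ctr [0.5759 0.0078 0.045 ] sides 0.3 0.3035 ang -2.63 -92.97
panel [[286.0, 221.0], [292.0, 167.0], [364.0, 175.0], [358.0, 229.0]] ctr [5.433e-01 1.000e-04 6.800e-02] sides 0.1496 0.201 ang -5.63 -95.85
rack [[199.0, 183.0], [221.0, 182.0], [226.0, 261.0], [204.0, 262.0]] ctr [0.476 0.317 0.022] sides 0.0632 0.2254 ang -85.88 -175.26
block [[422.0, 250.0], [424.0, 196.0], [451.0, 197.0], [449.0, 251.0]] ctr [ 0.4763 -0.3142  0.045 ] sides 0.1496 0.0768 ang -2.51 -91.78
cup [ 0.66  -0.284  0.08 ] 306 1.3091361376060995
jar [0.666 0.279 0.076] 256 1.3091361376060995
stop [ 0.672 -0.058  0.064] 41 1.3091361376060995
436 223 [42 34 23] [ 0.478 -0.31   0.057]
447 223 [112  53  17] [ 0.476 -0.311  0.16 ]
303 151 [120 111  97] [0.683 0.063 0.015]
345 153 [107  99  94] [ 0.67  -0.055  0.064]
209 192 [120  93  23] [0.559 0.323 0.049]
210 212 [38 56 93] [0.503 0.317 0.06 ]
211 232 [118  33  26] [0.448 0.313 0.058]
213 252 [119 117 107] [0.392 0.31  0.043]
```

View pics/c1.png

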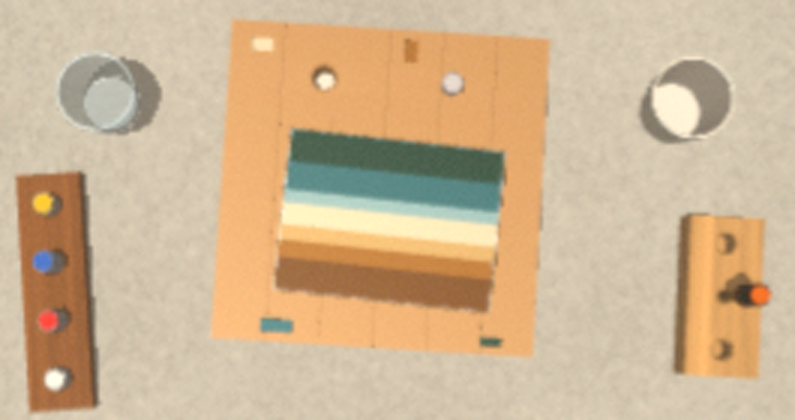

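The crop shows the hole mouth at crop pixel (324,77), i.e. full (303,150.7), and the fixed stop at (452,83), i.e. (345.7,152.7). The rod's orange cap is at (758,295), i.e. (447.7,223.3).

```bash
cat >> h.py <<'E'
def blob(p,u,v,r,f):
    h=cv2.cvtColor(p,cv2.COLOR_RGB2HSV).astype(int);m=np.zeros(p.shape[:2],bool)
    m[v-r:v+r+1,u-r:u+r+1]=f(h[v-r:v+r+1,u-r:u+r+1]);ys,xs=np.nonzero(m)
    return np.array([[xs.mean(),ys.mean()]]),m.sum()
BY=-0.049  # working yaw of tool x
def go(x,y,z,yaw=BY):
    """cm along tool axes from measured pose to goal (tool down)"""
    from scipy.spatial.transform import Rotation as Ro
    o=get_obs();q=o['tool_rot'];M=Ro.from_quat([q[1],q[2],q[3],q[0]]).as_matrix()
    c,s=np.cos(yaw),np.sin(yaw);G=np.array([[c,s,0],[s,-c,0],[0,0,-1.]])
    print('t',o['t'].round(2),'pos',o['eef_pos'].round(4),'F',o['force'].round(2),'w',o['gripper_width'].round(4),'gf',o['grasp_force'].round(1))
    D=np.array([x,y,z])-o['eef_pos']
    print('now-frame cm',(M.T@D*100).round(2),'goal-frame cm',(G.T@D*100).round(2),'rotvec',Ro.from_matrix(M.T@G).as_rotvec().round(4))
E
python3 - <<'E'
from h import *
p=np.load('top0.npz')['p']
sat=lambda a,b:(lambda h:(h[...,1]>110)&(h[...,2]>70)&(h[...,0]>=a)&(h[...,0]<=b))
T=dict(rod=(447,223,7,sat(0,14),.162),yellow=(209,192,7,sat(18,35),.048),blue=(210,212,7,sat(95,125),.06),red=(211,232,6,lambda h:(h[...,1]>165)&(h[...,2]>85)&((h[...,0]<6)|(h[...,0]>174)),.054),white=(213,252,6,lambda h:(h[...,1]<60)&(h[...,2]>85),.042),rstop=(345,153,6,lambda h:(h[...,1]<70)&(h[...,2]>80),.063))
for k,(u,v,r,f,z) in T.items():
    b,n=blob(p,u,v,r,f);print(k,b.round(1),n,onplane('top',b,z).round(4))
# hole mouth: dark ring + gesso vs wood
h=cv2.cvtColor(p,cv2.COLOR_RGB2HSV)
b,n=blob(p,303,151,7,lambda h:(h[...,1]<100)|(h[...,2]<85));print('hole',b,n,onplane('top',b,.045))
s=np.load('side0.npz')['p']
for P in ([.6787,.0628,.045],[.6729,-.057,.063],[.476,-.311,.162],[.4763,-.3142,.045]):print(P,proj('side',P).round(1))
go(.476,-.312,.2)
E
```

```text
rod [[448.  222.8]] 39 [[ 0.4768 -0.3127  0.162 ]]
yellow [[208.9 192.4]] 40 [[0.5579 0.3239 0.048 ]]
blue [[209.  211.6]] 23 [[0.5038 0.3194 0.06  ]]
red [[210.5 231.3]] 22 [[0.4495 0.3157 0.054 ]]
white [[212.8 251.1]] 34 [[0.3944 0.311  0.042 ]]
rstop [[345.5 152.2]] 36 [[ 0.6723 -0.0568  0.063 ]]
hole [[302.5 150.5]] 52 [[0.67894481 0.06335273 0.045     ]]
[0.6787, 0.0628, 0.045] [[268.9 207.2]]
[0.6729, -0.057, 0.063] [[292.9 182.8]]
[0.476, -0.311, 0.162] [[387.8 134.7]]
[0.4763, -0.3142, 0.045] [[384.8 166.7]]Traceback (most recent call last):
  File "<stdin>", line 12, in <module>
  File "h.py", line 30, in go
    print('t',o['t'].round(2),'pos',o['eef_pos'].round(4),'F',o['force'].round(2),'w',o['gripper_width'].round(4),'gf',o['grasp_force'].round(1))
              ^^^^^^^^^^^^
AttributeError: 'float' object has no attribute 'round'
```

```bash
sed -i "s/o\['t'\].round(2)/np.round(o['t'],2)/;s/o\['gripper_width'\].round(4)/np.round(o['gripper_width'],4)/;s/o\['grasp_force'\].round(1)/np.round(o['grasp_force'],1)/" h.py; python3 -c "
from h import *
go(.4768,-.3127,.2)"
```

```text
t 0.1 pos [ 0.2371 -0.6045  0.2303] F [ 0.52  0.24 -0.17] w 0.0858 gf 0.0
now-frame cm [ 32.97 -18.41   3.07] goal-frame cm [ 22.51 -30.32   3.03] rotvec [-1.800e-03  3.000e-04  4.229e-01]
```

>>> {"method": "send_rows", "body": {"plan": [{"rz":0.141,"grip":1},{"rz":0.141},{"rz":0.141},{"dx":3.2,"dy":-4.3},{"dx":3.2,"dy":-4.3},{"dx":3.2,"dy":-4.3},{"dx":3.2,"dy":-4.3},{"dx":3.2,"dy":-4.3},{"dx":3.2,"dy":-4.3},{"dx":3.2,"dy":-4.3},{"dz":1.0},{}]}}

```text
invalid input
```

```bash
python3 -c "
from h import *
go(.4768,-.3127,.12)"
```

```text
t 0.1 pos [ 0.2371 -0.6045  0.2303] F [ 0.52  0.24 -0.17] w 0.0858 gf 0.0
now-frame cm [ 32.97 -18.39  11.07] goal-frame cm [ 22.51 -30.32  11.03] rotvec [-1.800e-03  3.000e-04  4.229e-01]
```

>>> {"method": "send_rows", "body": {"plan": [{"dx":0,"dy":0,"dz":0,"rx":0,"ry":0,"rz":0.141,"grip":1},{"dx":0,"dy":0,"dz":0,"rx":0,"ry":0,"rz":0.141,"grip":1},{"dx":0,"dy":0,"dz":0,"rx":0,"ry":0,"rz":0.141,"grip":1},{"dx":3.2,"dy":-4.3,"dz":0,"rx":0,"ry":0,"rz":0,"grip":1},{"dx":3.2,"dy":-4.3,"dz":0,"rx":0,"ry":0,"rz":0,"grip":1},{"dx":3.2,"dy":-4.3,"dz":0,"rx":0,"ry":0,"rz":0,"grip":1},{"dx":3.2,"dy":-4.3,"dz":0,"rx":0,"ry":0,"rz":0,"grip":1},{"dx":3.2,"dy":-4.3,"dz":0,"rx":0,"ry":0,"rz":0,"grip":1},{"dx":3.2,"dy":-4.3,"dz":0,"rx":0,"ry":0,"rz":0,"grip":1},{"dx":3.2,"dy":-4.3,"dz":0,"rx":0,"ry":0,"rz":0,"grip":1},{"dx":0,"dy":0,"dz":1,"rx":0,"ry":0,"rz":0,"grip":1},{"dx":0,"dy":0,"dz":0,"rx":0,"ry":0,"rz":0,"grip":1}]}}

```text
t: 1.6
eef_pos: [0.4748, -0.3154, 0.2201]
tool_rot: [-0.0, 1.0, -0.024, -0.001]
force: [-2.0, -0.2, 0.1]
gripper_width: 0.0857
grasp_force: 0.0
```

```bash
python3 -c "
from h import *
go(.4768,-.3127,.12)"
```

```text
t 1.6 pos [ 0.4748 -0.3154  0.2201] F [-1.97 -0.21  0.06] w 0.0857 gf 0.0
now-frame cm [ 0.22 -0.27 10.01] goal-frame cm [ 0.19 -0.28 10.01] rotvec [-0.0008  0.0026  0.0003]
```

>>> {"method": "send_rows", "body": {"plan": [{"dx":0.2,"dy":-0.27,"dz":0,"grip":1},{"dz":3,"grip":1},{"dz":3,"grip":1},{"dz":2.5,"grip":1},{"dz":1.5,"grip":1},{"grip":1}]}}

```text
invalid input
```

```bash
python3 - <<'E'
from h import *
go(.4768,-.3127,.12)
p,d=camera('top');q,e=camera('side')
a=cv2.resize(np.clip(p[185:265,400:500]*2.2,0,255).astype(np.uint8),None,fx=4,fy=4);b=cv2.resize(q[80:200,330:450],None,fx=3.2,fy=3.2)[:320]
b=cv2.resize(q[80:200,330:450],(320,320))
cv2.imwrite('pics/g1.png',np.hstack([a,b])[:,:,::-1])
E
```

```text
t 1.6 pos [ 0.4748 -0.3154  0.2201] F [-1.97 -0.21  0.06] w 0.0857 gf 0.0
now-frame cm [ 0.22 -0.27 10.01] goal-frame cm [ 0.19 -0.28 10.01] rotvec [-0.0008  0.0026  0.0003]
```

View pics/g1.png

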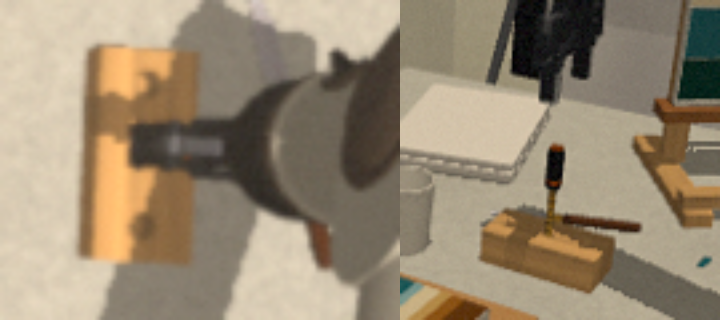

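The move was refused, since every key is needed. The picture shows the gripper still above the rod, with fingertips at side pixel (385,115) and the rod cap at (388,135), so it is aligned.

>>> {"method": "send_rows", "body": {"plan": [{"dx":0.2,"dy":-0.27,"dz":0,"rx":0,"ry":0,"rz":0,"grip":1},{"dx":0,"dy":0,"dz":3,"rx":0,"ry":0,"rz":0,"grip":1},{"dx":0,"dy":0,"dz":3,"rx":0,"ry":0,"rz":0,"grip":1},{"dx":0,"dy":0,"dz":2.5,"rx":0,"ry":0,"rz":0,"grip":1},{"dx":0,"dy":0,"dz":1.5,"rx":0,"ry":0,"rz":0,"grip":1},{"dx":0,"dy":0,"dz":0,"rx":0,"ry":0,"rz":0,"grip":1}]}}

```text
t: 2.45
eef_pos: [0.4773, -0.3129, 0.1205]
tool_rot: [-0.001, 1.0, -0.025, -0.001]
force: [0.2, -0.7, 0.6]
gripper_width: 0.0856
grasp_force: 0.0
```

```bash
python3 - <<'E'
from h import *
go(.4768,-.3127,.12)
E
```

```text
t 2.45 pos [ 0.4773 -0.3129  0.1205] F [ 0.16 -0.74  0.59] w 0.0856 gf 0.0
now-frame cm [-0.05 -0.02  0.05] goal-frame cm [-0.05 -0.02  0.05] rotvec [-0.001   0.0015 -0.0009]
```

>>> {"method": "send_rows", "body": {"plan": [{"dx":0,"dy":0,"dz":0,"rx":0,"ry":0,"rz":0,"grip":0.2},{"dx":0,"dy":0,"dz":0,"rx":0,"ry":0,"rz":0,"grip":0.1},{"dx":0,"dy":0,"dz":0,"rx":0,"ry":0,"rz":0,"grip":0},{"dx":0,"dy":0,"dz":0,"rx":0,"ry":0,"rz":0,"grip":0},{"dx":0,"dy":0,"dz":0,"rx":0,"ry":0,"rz":0,"grip":0},{"dx":0,"dy":0,"dz":0,"rx":0,"ry":0,"rz":0,"grip":0}]}}

```text
t: 3.2
eef_pos: [0.4785, -0.3134, 0.122]
tool_rot: [0.001, 1.0, -0.025, 0.001]
force: [-0.6, -0.5, 4.9]
gripper_width: 0.0185
grasp_force: 58.7
```

>>> {"method": "send_rows", "body": {"plan": [{"dx":0,"dy":0,"dz":-1,"rx":0,"ry":0,"rz":0,"grip":0},{"dx":0,"dy":0,"dz":-2,"rx":0,"ry":0,"rz":0,"grip":0},{"dx":0,"dy":0,"dz":-3,"rx":0,"ry":0,"rz":0,"grip":0},{"dx":0,"dy":0,"dz":-3,"rx":0,"ry":0,"rz":0,"grip":0},{"dx":0,"dy":0,"dz":-1,"rx":0,"ry":0,"rz":0,"grip":0},{"dx":0,"dy":0,"dz":0,"rx":0,"ry":0,"rz":0,"grip":0}]}}

```text
t: 3.95
eef_pos: [0.478, -0.3128, 0.2214]
tool_rot: [0.0, 1.0, -0.025, 0.0]
force: [0.6, 0.2, -2.5]
gripper_width: 0.0185
grasp_force: 58.7
```

```bash
python3 - <<'E'
from h import *
go(.6787,.063,.22)
E
```

```text
t 3.95 pos [ 0.478  -0.3128  0.2214] F [ 0.61  0.18 -2.49] w 0.0185 gf 58.7
now-frame cm [ 18.2  -38.52   0.14] goal-frame cm [ 18.2  -38.52   0.14] rotvec [ 0.0003 -0.0004 -0.0001]
```

8 rows of (2.2, -4.7) plus a remainder.

>>> {"method": "send_rows", "body": {"plan": [{"dx":1.2,"dy":-2.5,"dz":0,"rx":0,"ry":0,"rz":0,"grip":0},{"dx":2.2,"dy":-4.7,"dz":0,"rx":0,"ry":0,"rz":0,"grip":0},{"dx":2.2,"dy":-4.7,"dz":0,"rx":0,"ry":0,"rz":0,"grip":0},{"dx":2.2,"dy":-4.7,"dz":0,"rx":0,"ry":0,"rz":0,"grip":0},{"dx":2.2,"dy":-4.7,"dz":0,"rx":0,"ry":0,"rz":0,"grip":0},{"dx":2.2,"dy":-4.7,"dz":0,"rx":0,"ry":0,"rz":0,"grip":0},{"dx":2.2,"dy":-4.7,"dz":0,"rx":0,"ry":0,"rz":0,"grip":0},{"dx":2.2,"dy":-4.7,"dz":0,"rx":0,"ry":0,"rz":0,"grip":0},{"dx":1.6,"dy":-3.12,"dz":0,"rx":0,"ry":0,"rz":0,"grip":0},{"dx":0,"dy":0,"dz":3,"rx":0,"ry":0,"rz":0,"grip":0},{"dx":0,"dy":0,"dz":1,"rx":0,"ry":0,"rz":0,"grip":0},{"dx":0,"dy":0,"dz":0,"rx":0,"ry":0,"rz":0,"grip":0},{"dx":0,"dy":0,"dz":0,"rx":0,"ry":0,"rz":0,"grip":0}]}}

```text
t: 5.58
eef_pos: [0.6791, 0.0621, 0.182]
tool_rot: [0.0, 1.0, -0.025, 0.0]
force: [-0.3, 0.1, -0.7]
gripper_width: 0.0186
grasp_force: 58.7
```

```bash
python3 - <<'E'
from h import *
go(.6787,.063,.17)
q,e=camera('side');p,d=camera('top')
np.savez('s1.npz',p=p,q=q)
u=proj('side',[[.6787,.063,.045],[.6787,.063,.07],[.6787,.063,.16]]);print(u)
b=cv2.resize(q[130:230,210:330],(720,600),interpolation=cv2.INTER_CUBIC)
cv2.imwrite('pics/r1.png',b[:,:,::-1])
E
```

```text
t 5.58 pos [0.6791 0.0621 0.182 ] F [-0.28  0.12 -0.71] w 0.0186 gf 58.7
now-frame cm [-0.05 -0.08  1.2 ] goal-frame cm [-0.05 -0.08  1.2 ] rotvec [ 0.     -0.0008 -0.0014]
[[268.90834526 207.23954901]
 [268.27007333 199.90182455]
 [265.86481891 171.91798705]]
```

View pics/r1.png

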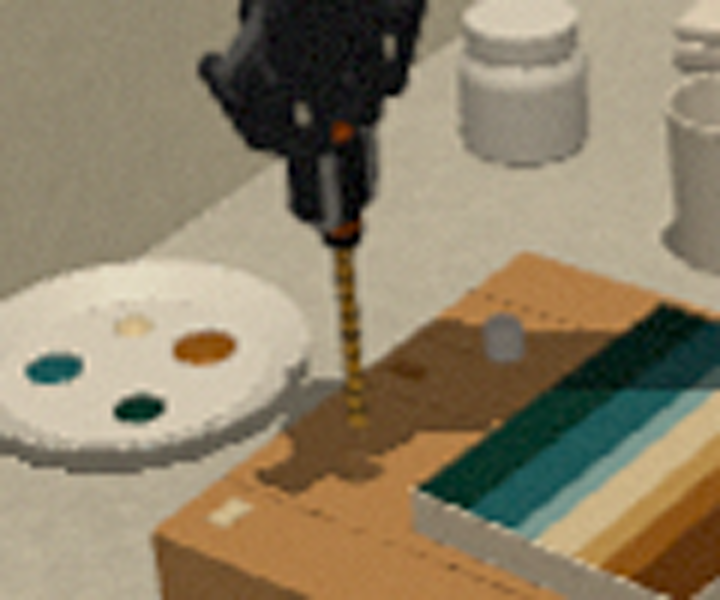

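Rod tip is at side pixel (269.5,201.3) and the rod looks vertical, about 1 px right of the prediction. I'll check the hole's actual pixel in the first side picture.

```bash
python3 - <<'E'
from h import *
q=np.load('side0.npz')['p']
c=q[198:217,256:282];g=cv2.cvtColor(c,cv2.COLOR_RGB2GRAY)
print(g)
S=cv2.cvtColor(c,cv2.COLOR_RGB2HSV)[...,1];print(S)
p=np.load('top0.npz')['p'];c=p[143:159,294:312];print(cv2.cvtColor(c,cv2.COLOR_RGB2GRAY))
E
```

```text
[[ 85 125 159 162 162 152 135 134 129 133 129 130 130 129 131 128 131 131
  129 133 132 131 130 131 132 128]
 [126 157 166 160 140 132 131 128 130 128 134 127 131 134 128 130 130 131
  130 130 128 131 130 132 130 131]
 [165 168 161 141 129 131 132 128 132 134 130 132 128 131 131 130 130 129
  129 131 130 130 129 130 129 130]
 [161 154 139 133 127 132 131 129 131 128 133 131 131 132 131 130 131 129
  131 129 129 134 127 132 127 131]
 [144 135 132 126 130 130 126 134 128 125 133 128 131 126 130 130 127 132
  132 132 130 131 132 128 130 129]
 [133 127 129 129 131 130 130 130 128 133 131 130 132 134 131 130 129 135
  130 131 133 129 131 128 134 127]
 [130 127 133 131 129 130 128 127 128 132 129 129 130 130 130 131 130 129
  129 128 131 125 134 132 130 130]
 [130 131 135 129 131 124 129 129 130 128 138 139 134 137 133 133 134 131
  130 131 129 128 132 130 130 131]
 [132 127 128 131 128 129 130 130 129 124 134 121 112 112 108 118 128 124
  128 128 131 126 129 132 130 132]
 [129 132 133 128 127 132 130 128 130 126 111  93  91  92  91  91  89 112
  131 129 130 132 129 129 129 129]
 [128 129 
[... 3544 characters left out ...]
 64  76  83  84  84  83]
 [ 84  85  85  84  75  55  56  84 107 110 108  98  70  74  83  84  85  84]
 [ 85  85  84  84  77  58  75 107 112 112 112 104  82  73  83  85  84  84]
 [ 84  85  85  85  79  65  76 103 112 112 112 105  90  78  83  85  84  84]
 [ 85  85  84  83  81  73  69  84 107 111 106  99  81  81  84  85  85  84]
 [ 85  84  85  85  84  81  74  77  97  99  89  87  81  83  85  85  84  85]
 [ 83  85  85  85  84  85  81  80  80  81  80  84  84  85  84  84  84  84]
 [ 84  83  84  84  84  83  83  84  83  83  84  84  84  84  83  83  84  83]
 [ 84  84  84  84  84  84  84  85  84  83  84  84  83  84  83  83  83  83]
 [ 85  85  83  84  84  83  84  84  84  84  84  84  84  83  83  83  85  83]]
```

>>> {"method": "send_rows", "body": {"plan": [{"dx":0,"dy":-0.05,"dz":1,"rx":0,"ry":0,"rz":0,"grip":0},{"dx":0,"dy":0,"dz":1,"rx":0,"ry":0,"rz":0,"grip":0},{"dx":0,"dy":0,"dz":0.6,"rx":0,"ry":0,"rz":0,"grip":0},{"dx":0,"dy":0,"dz":0.4,"rx":0,"ry":0,"rz":0,"grip":0},{"dx":0,"dy":0,"dz":0.3,"rx":0,"ry":0,"rz":0,"grip":0},{"dx":0,"dy":0,"dz":0,"rx":0,"ry":0,"rz":0,"grip":0},{"dx":0,"dy":0,"dz":0,"rx":0,"ry":0,"rz":0,"grip":0}]}}

```text
t: 6.55
eef_pos: [0.679, 0.0635, 0.1486]
tool_rot: [-0.0, 1.0, -0.025, 0.0]
force: [-0.6, -0.7, -0.4]
gripper_width: 0.0185
grasp_force: 58.7
```

>>> {"method": "send_rows", "body": {"plan": [{"dx":0,"dy":0,"dz":0.1,"rx":0,"ry":0,"rz":0,"grip":0},{"dx":0,"dy":0,"dz":0.1,"rx":0,"ry":0,"rz":0,"grip":0},{"dx":0,"dy":0,"dz":0,"rx":0,"ry":0,"rz":0,"grip":0}]}}

```text
t: 6.92
eef_pos: [0.6787, 0.0634, 0.1462]
tool_rot: [0.0, 1.0, -0.025, -0.0]
force: [-0.7, 0.4, 0.2]
gripper_width: 0.0187
grasp_force: 58.7
```

>>> {"method": "send_rows", "body": {"plan": [{"dx":0,"dy":0,"dz":0.1,"rx":0,"ry":0,"rz":0,"grip":0},{"dx":0,"dy":0,"dz":0.1,"rx":0,"ry":0,"rz":0,"grip":0},{"dx":0,"dy":0,"dz":0.05,"rx":0,"ry":0,"rz":0,"grip":0},{"dx":0,"dy":0,"dz":0,"rx":0,"ry":0,"rz":0,"grip":0}]}}

```text
t: 7.42
eef_pos: [0.6787, 0.0634, 0.1438]
tool_rot: [0.0, 1.0, -0.025, -0.0]
force: [-0.4, 0.1, -1.5]
gripper_width: 0.0185
grasp_force: 58.7
```

>>> {"method": "send_rows", "body": {"plan": [{"dx":0,"dy":0,"dz":0.1,"rx":0,"ry":0,"rz":0,"grip":0},{"dx":0,"dy":0,"dz":0.1,"rx":0,"ry":0,"rz":0,"grip":0},{"dx":0,"dy":0,"dz":0.05,"rx":0,"ry":0,"rz":0,"grip":0},{"dx":0,"dy":0,"dz":0,"rx":0,"ry":0,"rz":0,"grip":0}]}}

```text
t: 7.92
eef_pos: [0.6787, 0.0634, 0.1412]
tool_rot: [-0.0, 1.0, -0.025, -0.0]
force: [-0.7, -0.7, -1.0]
gripper_width: 0.0187
grasp_force: 58.7
```

>>> {"method": "send_rows", "body": {"plan": [{"dx":0,"dy":0,"dz":0.1,"rx":0,"ry":0,"rz":0,"grip":0},{"dx":0,"dy":0,"dz":0.1,"rx":0,"ry":0,"rz":0,"grip":0},{"dx":0,"dy":0,"dz":0.05,"rx":0,"ry":0,"rz":0,"grip":0},{"dx":0,"dy":0,"dz":0,"rx":0,"ry":0,"rz":0,"grip":0}]}}

```text
t: 8.43
eef_pos: [0.6787, 0.0634, 0.1388]
tool_rot: [0.0, 1.0, -0.025, -0.0]
force: [0.1, 0.8, -0.2]
gripper_width: 0.0183
grasp_force: 58.7
```

>>> {"method": "send_rows", "body": {"plan": [{"dx":0,"dy":0,"dz":0.1,"rx":0,"ry":0,"rz":0,"grip":0},{"dx":0,"dy":0,"dz":0.1,"rx":0,"ry":0,"rz":0,"grip":0},{"dx":0,"dy":0,"dz":0.05,"rx":0,"ry":0,"rz":0,"grip":0},{"dx":0,"dy":0,"dz":0,"rx":0,"ry":0,"rz":0,"grip":0}]}}

```text
t: 8.93
eef_pos: [0.6787, 0.0634, 0.1362]
tool_rot: [-0.0, 1.0, -0.025, -0.0]
force: [0.1, 0.2, -0.8]
gripper_width: 0.0186
grasp_force: 58.7
```

>>> {"method": "send_rows", "body": {"plan": [{"dx":0,"dy":0,"dz":0.1,"rx":0,"ry":0,"rz":0,"grip":0},{"dx":0,"dy":0,"dz":0.1,"rx":0,"ry":0,"rz":0,"grip":0},{"dx":0,"dy":0,"dz":0.05,"rx":0,"ry":0,"rz":0,"grip":0},{"dx":0,"dy":0,"dz":0,"rx":0,"ry":0,"rz":0,"grip":0}]}}

```text
t: 9.43
eef_pos: [0.6787, 0.0634, 0.1337]
tool_rot: [0.0, 1.0, -0.025, -0.0]
force: [-0.0, -0.2, -0.9]
gripper_width: 0.0182
grasp_force: 58.7
```

>>> {"method": "send_rows", "body": {"plan": [{"dx":0,"dy":0,"dz":0.1,"rx":0,"ry":0,"rz":0,"grip":0},{"dx":0,"dy":0,"dz":0.1,"rx":0,"ry":0,"rz":0,"grip":0},{"dx":0,"dy":0,"dz":0.05,"rx":0,"ry":0,"rz":0,"grip":0},{"dx":0,"dy":0,"dz":0,"rx":0,"ry":0,"rz":0,"grip":0}]}}

```text
t: 9.93
eef_pos: [0.6787, 0.0634, 0.1312]
tool_rot: [0.0, 1.0, -0.025, -0.0]
force: [-0.1, 0.3, -1.7]
gripper_width: 0.0187
grasp_force: 58.7
```

>>> {"method": "send_rows", "body": {"plan": [{"dx":0,"dy":0,"dz":0.1,"rx":0,"ry":0,"rz":0,"grip":0},{"dx":0,"dy":0,"dz":0.1,"rx":0,"ry":0,"rz":0,"grip":0},{"dx":0,"dy":0,"dz":0.05,"rx":0,"ry":0,"rz":0,"grip":0},{"dx":0,"dy":0,"dz":0,"rx":0,"ry":0,"rz":0,"grip":0}]}}

```text
t: 10.42
eef_pos: [0.6787, 0.0634, 0.1288]
tool_rot: [-0.0, 1.0, -0.025, -0.0]
force: [0.4, -0.1, -1.7]
gripper_width: 0.0184
grasp_force: 58.7
```

>>> {"method": "send_rows", "body": {"plan": [{"dx":0,"dy":0,"dz":0.1,"rx":0,"ry":0,"rz":0,"grip":0},{"dx":0,"dy":0,"dz":0.1,"rx":0,"ry":0,"rz":0,"grip":0},{"dx":0,"dy":0,"dz":0,"rx":0,"ry":0,"rz":0,"grip":0}]}}

```text
t: 10.8
eef_pos: [0.6787, 0.0634, 0.1267]
tool_rot: [0.0, 1.0, -0.025, -0.0]
force: [0.7, 0.6, -0.7]
gripper_width: 0.0185
grasp_force: 58.7
```

>>> {"method": "send_rows", "body": {"plan": [{"dx":0,"dy":0,"dz":0.1,"rx":0,"ry":0,"rz":0,"grip":0},{"dx":0,"dy":0,"dz":0.1,"rx":0,"ry":0,"rz":0,"grip":0},{"dx":0,"dy":0,"dz":0,"rx":0,"ry":0,"rz":0,"grip":0}]}}

```text
t: 11.18
eef_pos: [0.679, 0.0634, 0.1253]
tool_rot: [0.0, 1.0, -0.025, 0.0]
force: [-0.2, -0.4, 2.0]
gripper_width: 0.0187
grasp_force: 59.2
```

>>> {"method": "send_rows", "body": {"plan": [{"dx":0,"dy":0,"dz":0.1,"rx":0,"ry":0,"rz":0,"grip":0},{"dx":0,"dy":0,"dz":0,"rx":0,"ry":0,"rz":0,"grip":0},{"dx":0,"dy":0,"dz":0,"rx":0,"ry":0,"rz":0,"grip":0}]}}

```text
t: 11.55
eef_pos: [0.6792, 0.0634, 0.1248]
tool_rot: [0.0, 1.0, -0.025, 0.001]
force: [-2.2, -0.4, 6.2]
gripper_width: 0.0185
grasp_force: 59.6
```

```bash
python3 - <<'E'
from h import *
go(.6787,.063,.222)
p,d=camera('top');np.savez('s2.npz',p=p)
E
```

```text
t 11.55 pos [0.6792 0.0634 0.1248] F [-2.15 -0.4   6.16] w 0.0185 gf 59.6
now-frame cm [-0.04  0.05 -9.72] goal-frame cm [-0.05  0.05 -9.72] rotvec [ 0.0001 -0.0012 -0.0003]
```

>>> {"method": "send_rows", "body": {"plan": [{"dx":0,"dy":0,"dz":-1,"rx":0,"ry":0,"rz":0,"grip":0},{"dx":0,"dy":0,"dz":-3,"rx":0,"ry":0,"rz":0,"grip":0},{"dx":0,"dy":0,"dz":-3,"rx":0,"ry":0,"rz":0,"grip":0},{"dx":0,"dy":0,"dz":-2.8,"rx":0,"ry":0,"rz":0,"grip":0},{"dx":-1.2,"dy":2.5,"dz":0,"rx":0,"ry":0,"rz":0,"grip":0},{"dx":-2.2,"dy":4.7,"dz":0,"rx":0,"ry":0,"rz":0,"grip":0},{"dx":-2.2,"dy":4.7,"dz":0,"rx":0,"ry":0,"rz":0,"grip":0},{"dx":-2.2,"dy":4.7,"dz":0,"rx":0,"ry":0,"rz":0,"grip":0},{"dx":-2.2,"dy":4.7,"dz":0,"rx":0,"ry":0,"rz":0,"grip":0},{"dx":-2.2,"dy":4.7,"dz":0,"rx":0,"ry":0,"rz":0,"grip":0},{"dx":-2.2,"dy":4.7,"dz":0,"rx":0,"ry":0,"rz":0,"grip":0},{"dx":-2.2,"dy":4.7,"dz":0,"rx":0,"ry":0,"rz":0,"grip":0},{"dx":-1.6,"dy":3.17,"dz":0,"rx":0,"ry":0,"rz":0,"grip":0},{"dx":0,"dy":0,"dz":2,"rx":0,"ry":0,"rz":0,"grip":0},{"dx":0,"dy":0,"dz":2,"rx":0,"ry":0,"rz":0,"grip":0},{"dx":0,"dy":0,"dz":1,"rx":0,"ry":0,"rz":0,"grip":0},{"dx":0,"dy":0,"dz":0.5,"rx":0,"ry":0,"rz":0,"grip":0},{"dx":0,"dy":0,"dz":0,"rx":0,"ry":0,"rz":0,"grip":0},{"dx":0,"dy":0,"dz":0,"rx":0,"ry":0,"rz":0,"grip":0}]}}

```text
t: 13.98
eef_pos: [0.4786, -0.313, 0.1675]
tool_rot: [0.0, 1.0, -0.024, 0.001]
force: [1.3, 0.6, -1.4]
gripper_width: 0.0186
grasp_force: 58.7
```

```bash
python3 - <<'E'
from h import *
go(.478,-.3128,.125)
E
```

```text
t 13.98 pos [ 0.4786 -0.313   0.1675] F [ 1.27  0.58 -1.36] w 0.0186 gf 58.7
now-frame cm [-0.06 -0.02  4.25] goal-frame cm [-0.06 -0.02  4.25] rotvec [ 0.0006 -0.001   0.0001]
```

>>> {"method": "send_rows", "body": {"plan": [{"dx":-0.05,"dy":0,"dz":0.6,"rx":0,"ry":0,"rz":0,"grip":0},{"dx":0,"dy":0,"dz":0.4,"rx":0,"ry":0,"rz":0,"grip":0},{"dx":0,"dy":0,"dz":0.3,"rx":0,"ry":0,"rz":0,"grip":0},{"dx":0,"dy":0,"dz":0.3,"rx":0,"ry":0,"rz":0,"grip":0},{"dx":0,"dy":0,"dz":0,"rx":0,"ry":0,"rz":0,"grip":0}]}}

```text
t: 14.6
eef_pos: [0.4774, -0.3128, 0.1505]
tool_rot: [-0.0, 1.0, -0.025, -0.0]
force: [0.3, -0.3, -0.7]
gripper_width: 0.0189
grasp_force: 58.7
```

>>> {"method": "send_rows", "body": {"plan": [{"dx":0,"dy":0,"dz":1,"rx":0,"ry":0,"rz":0,"grip":0},{"dx":0,"dy":0,"dz":0.8,"rx":0,"ry":0,"rz":0,"grip":0},{"dx":0,"dy":0,"dz":0.6,"rx":0,"ry":0,"rz":0,"grip":0},{"dx":0,"dy":0,"dz":0.2,"rx":0,"ry":0,"rz":0,"grip":0},{"dx":0,"dy":0,"dz":0.1,"rx":0,"ry":0,"rz":0,"grip":0},{"dx":0,"dy":0,"dz":0,"rx":0,"ry":0,"rz":0,"grip":0}]}}

```text
t: 15.35
eef_pos: [0.4776, -0.3129, 0.1239]
tool_rot: [0.0, 1.0, -0.025, 0.0]
force: [0.5, 0.9, -0.6]
gripper_width: 0.0184
grasp_force: 58.7
```

>>> {"method": "send_rows", "body": {"plan": [{"dx":0,"dy":0,"dz":0.1,"rx":0,"ry":0,"rz":0,"grip":0},{"dx":0,"dy":0,"dz":0.1,"rx":0,"ry":0,"rz":0,"grip":0},{"dx":0,"dy":0,"dz":0,"rx":0,"ry":0,"rz":0,"grip":0}]}}

```text
t: 15.72
eef_pos: [0.4777, -0.313, 0.1221]
tool_rot: [0.0, 1.0, -0.025, 0.0]
force: [-0.8, 0.6, 1.4]
gripper_width: 0.0182
grasp_force: 58.9
```

>>> {"method": "send_rows", "body": {"plan": [{"dx":0,"dy":0,"dz":0,"rx":0,"ry":0,"rz":0,"grip":0.5},{"dx":0,"dy":0,"dz":0,"rx":0,"ry":0,"rz":0,"grip":1},{"dx":0,"dy":0,"dz":0,"rx":0,"ry":0,"rz":0,"grip":1},{"dx":0,"dy":0,"dz":0,"rx":0,"ry":0,"rz":0,"grip":1},{"dx":0,"dy":0,"dz":-1,"rx":0,"ry":0,"rz":0,"grip":1},{"dx":0,"dy":0,"dz":-3,"rx":0,"ry":0,"rz":0,"grip":1},{"dx":0,"dy":0,"dz":-4,"rx":0,"ry":0,"rz":0,"grip":1},{"dx":0,"dy":0,"dz":-3,"rx":0,"ry":0,"rz":0,"grip":1},{"dx":0,"dy":-2.5,"dz":0,"rx":0,"ry":0,"rz":0,"grip":1},{"dx":0,"dy":-6,"dz":0,"rx":0,"ry":0,"rz":0,"grip":1},{"dx":0,"dy":-6,"dz":0,"rx":0,"ry":0,"rz":0,"grip":1},{"dx":0,"dy":-6,"dz":0,"rx":0,"ry":0,"rz":0,"grip":1},{"dx":0,"dy":-6,"dz":0,"rx":0,"ry":0,"rz":0,"grip":1},{"dx":0,"dy":-6,"dz":0,"rx":0,"ry":0,"rz":0,"grip":1},{"dx":0,"dy":-6,"dz":0,"rx":0,"ry":0,"rz":0,"grip":1},{"dx":0,"dy":-6,"dz":0,"rx":0,"ry":0,"rz":0,"grip":1},{"dx":0,"dy":0,"dz":0,"rx":0,"ry":0,"rz":0,"grip":1}]}}

```text
t: 17.85
eef_pos: [0.4972, 0.1391, 0.2318]
tool_rot: [-0.002, 1.0, -0.019, -0.0]
force: [0.1, -0.9, -0.4]
gripper_width: 0.0855
grasp_force: 0.0
```

```bash
python3 - <<'E'
from h import *
go(.5038,.3194,.12)
p,d=camera('top')
f=lambda h:(h[...,1]>110)&(h[...,2]>70)&(h[...,0]<=14)
b,n=blob(p,447,223,9,f);print('rod',b,n,onplane('top',b,.162))
f=lambda h:(h[...,1]>100)&(h[...,2]>60)&(h[...,0]>=95)&(h[...,0]<=125)
b,n=blob(np.load('top0.npz')['p'],209,212,8,f);print('blue',b,n,onplane('top',b,.06))
# side view check of tops
s=np.load('side0.npz')['p']
for nm,P in dict(yellow=[.5579,.3239,.048],blue=[.5038,.3194,.06],red=[.4495,.3157,.054],white=[.3944,.311,.042]).items(): print(nm,proj('side',P).round(1))
h=lambda lo,hi:(lambda H:(H[...,1]>120)&(H[...,0]>=lo)&(H[...,0]<=hi)&(H[...,2]>100))
print(blob(s,268,284,9,h(100,125)),blob(s,248,281,9,h(20,32)))
E
```

```text
t 17.85 pos [0.4972 0.1391 0.2318] F [ 0.1  -0.86 -0.36] w 0.0855 gf 0.0
now-frame cm [-1.000e-02 -1.801e+01  1.124e+01] goal-frame cm [ -0.22 -18.04  11.18] rotvec [-0.0032  0.0007  0.0112]
rod [[448. 223.]] 37 [[ 0.47622974 -0.31279834  0.162     ]]
blue [[209.04 211.6 ]] 25 [[0.5038357 0.3194396 0.06     ]]
yellow [[246.8 279.6]]
blue [[267.4 283.1]]
red [[289.6 293. ]]
white [[313.1 304.9]]
(array([[267.74074074, 283.7037037 ]]), np.int64(27)) (array([[247.07317073, 281.12195122]]), np.int64(41))
```

>>> {"method": "send_rows", "body": {"plan": [{"dx":0,"dy":-4,"dz":0,"rx":0,"ry":0,"rz":0.011,"grip":1},{"dx":-0.1,"dy":-5,"dz":1,"rx":0,"ry":0,"rz":0,"grip":1},{"dx":-0.1,"dy":-5,"dz":2,"rx":0,"ry":0,"rz":0,"grip":1},{"dx":0,"dy":-4,"dz":3,"rx":0,"ry":0,"rz":0,"grip":1},{"dx":0,"dy":0,"dz":3,"rx":0,"ry":0,"rz":0,"grip":1},{"dx":0,"dy":0,"dz":2,"rx":0,"ry":0,"rz":0,"grip":1},{"dx":0,"dy":0,"dz":0,"rx":0,"ry":0,"rz":0,"grip":1},{"dx":0,"dy":0,"dz":0,"rx":0,"ry":0,"rz":0,"grip":1}]}}

```text
t: 18.9
eef_pos: [0.5083, 0.3108, 0.1224]
tool_rot: [0.0, 1.0, -0.031, 0.0]
force: [-0.4, 0.8, 0.4]
gripper_width: 0.0852
grasp_force: 0.0
```

```bash
python3 - <<'E'
from h import *
go(.5038,.3194,.045)
q,e=camera('side')
cv2.imwrite('pics/b1.png',cv2.resize(q[220:340,200:350],(750,600))[:,:,::-1])
E
```

```text
t 18.9 pos [0.5083 0.3108 0.1224] F [-0.42  0.8   0.36] w 0.0852 gf 0.0
now-frame cm [-0.5  -0.83  7.74] goal-frame cm [-0.49 -0.84  7.74] rotvec [ 0.     -0.0006 -0.0122]
```

View pics/b1.png

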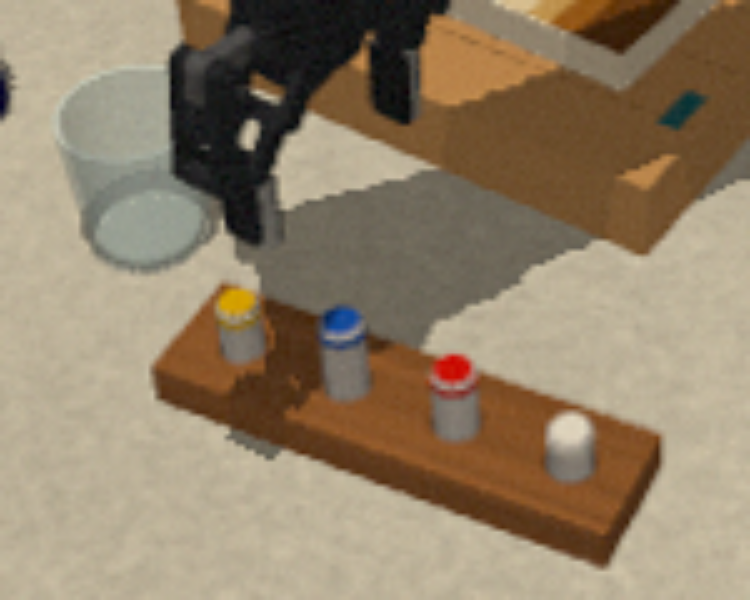

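The gripper straddles the blue stop, whose top is at (342,322) in the crop. I'll correct the small offset and then descend.

>>> {"method": "send_rows", "body": {"plan": [{"dx":-0.5,"dy":-0.83,"dz":0,"rx":0,"ry":0,"rz":-0.012,"grip":1},{"dx":0,"dy":0,"dz":2,"rx":0,"ry":0,"rz":0,"grip":1},{"dx":0,"dy":0,"dz":2,"rx":0,"ry":0,"rz":0,"grip":1},{"dx":0,"dy":0,"dz":2,"rx":0,"ry":0,"rz":0,"grip":1},{"dx":0,"dy":0,"dz":1,"rx":0,"ry":0,"rz":0,"grip":1},{"dx":0,"dy":0,"dz":0.7,"rx":0,"ry":0,"rz":0,"grip":1},{"dx":0,"dy":0,"dz":0,"rx":0,"ry":0,"rz":0,"grip":1},{"dx":0,"dy":0,"dz":0,"rx":0,"ry":0,"rz":0,"grip":1}]}}

```text
t: 19.95
eef_pos: [0.5037, 0.3204, 0.0455]
tool_rot: [-0.0, 1.0, -0.024, 0.0]
force: [-0.2, -0.7, -0.6]
gripper_width: 0.0856
grasp_force: 0.0
```

```bash
python3 - <<'E'
from h import *
go(.5038,.3194,.045)
E
```

```text
t 19.95 pos [0.5037 0.3204 0.0455] F [-0.16 -0.71 -0.59] w 0.0856 gf 0.0
now-frame cm [0.01 0.1  0.05] goal-frame cm [0.01 0.1  0.05] rotvec [-0.0007 -0.0009  0.0008]
```

>>> {"method": "send_rows", "body": {"plan": [{"dx":0,"dy":0.1,"dz":0,"rx":0,"ry":0,"rz":0,"grip":0.4},{"dx":0,"dy":0,"dz":0,"rx":0,"ry":0,"rz":0,"grip":0.2},{"dx":0,"dy":0,"dz":0,"rx":0,"ry":0,"rz":0,"grip":0.1},{"dx":0,"dy":0,"dz":0,"rx":0,"ry":0,"rz":0,"grip":0},{"dx":0,"dy":0,"dz":0,"rx":0,"ry":0,"rz":0,"grip":0},{"dx":0,"dy":0,"dz":0,"rx":0,"ry":0,"rz":0,"grip":0}]}}

```text
t: 20.7
eef_pos: [0.5036, 0.3193, 0.0452]
tool_rot: [-0.0, 1.0, -0.024, 0.0]
force: [0.1, -0.3, 3.6]
gripper_width: 0.0175
grasp_force: 58.8
```

```bash
python3 - <<'E'
from h import *
go(.5038,.3194,.15)
E
```

```text
t 20.7 pos [0.5036 0.3193 0.0452] F [ 0.07 -0.27  3.64] w 0.0175 gf 58.8
now-frame cm [  0.03  -0.02 -10.48] goal-frame cm [ 2.000e-02 -1.000e-02 -1.048e+01] rotvec [-0.0004 -0.0007  0.0009]
```

>>> {"method": "send_rows", "body": {"plan": [{"dx":0,"dy":0,"dz":-1,"rx":0,"ry":0,"rz":0,"grip":0},{"dx":0,"dy":0,"dz":-3,"rx":0,"ry":0,"rz":0,"grip":0},{"dx":0,"dy":0,"dz":-3.5,"rx":0,"ry":0,"rz":0,"grip":0},{"dx":0,"dy":0,"dz":-3,"rx":0,"ry":0,"rz":0,"grip":0},{"dx":1.8,"dy":2.4,"dz":0,"rx":0,"ry":0,"rz":0,"grip":0},{"dx":3.5,"dy":4.6,"dz":0,"rx":0,"ry":0,"rz":0,"grip":0},{"dx":3.5,"dy":4.6,"dz":0,"rx":0,"ry":0,"rz":0,"grip":0},{"dx":3.5,"dy":4.6,"dz":0,"rx":0,"ry":0,"rz":0,"grip":0},{"dx":3.5,"dy":4.6,"dz":0,"rx":0,"ry":0,"rz":0,"grip":0},{"dx":1.8,"dy":2.4,"dz":0,"rx":0,"ry":0,"rz":0,"grip":0},{"dx":1.1,"dy":1.5,"dz":0,"rx":0,"ry":0,"rz":0,"grip":0},{"dx":0,"dy":0,"dz":2,"rx":0,"ry":0,"rz":0,"grip":0},{"dx":0,"dy":0,"dz":2,"rx":0,"ry":0,"rz":0,"grip":0},{"dx":0,"dy":0,"dz":0.5,"rx":0,"ry":0,"rz":0,"grip":0},{"dx":0,"dy":0,"dz":0,"rx":0,"ry":0,"rz":0,"grip":0},{"dx":0,"dy":0,"dz":0,"rx":0,"ry":0,"rz":0,"grip":0}]}}

```text
t: 22.7
eef_pos: [0.6785, 0.0641, 0.1054]
tool_rot: [-0.0, 1.0, -0.024, 0.0]
force: [-0.5, 0.3, -0.3]
gripper_width: 0.0172
grasp_force: 58.9
```

```bash
python3 - <<'E'
from h import *
go(.6787,.0632,.085)
q,e=camera('side');np.savez('s3.npz',q=q)
f=get_obs()['eef_pos'];print(proj('side',[[f[0],f[1],f[2]-.0372],[.6787,.063,.045]]))
cv2.imwrite('pics/b2.png',cv2.resize(q[175:225,240:300],(720,600),interpolation=cv2.INTER_CUBIC)[:,:,::-1])
E
```

```text
t 22.7 pos [0.6785 0.0641 0.1054] F [-0.47  0.29 -0.34] w 0.0172 gf 58.9
now-frame cm [0.02 0.09 2.04] goal-frame cm [0.03 0.09 2.04] rotvec [-0.0004 -0.001   0.0017]
[[268.15968476 200.52442436]
 [268.90834526 207.23954901]]
```

View pics/b2.png

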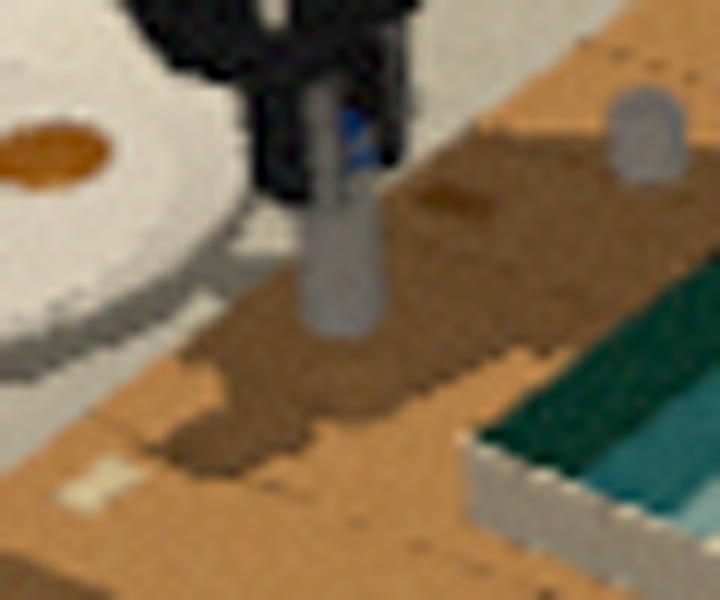

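The held stop is vertical, with its foot at about side pixel (268.0,200.5) against a prediction of (268.2,200.5). The fixed stop sits at (293.5,183.5). I'll lower it gently and feel for entry.

>>> {"method": "send_rows", "body": {"plan": [{"dx":0,"dy":0.08,"dz":0.8,"rx":0,"ry":0,"rz":0,"grip":0},{"dx":0,"dy":0,"dz":0.7,"rx":0,"ry":0,"rz":0,"grip":0},{"dx":0,"dy":0,"dz":0.4,"rx":0,"ry":0,"rz":0,"grip":0},{"dx":0,"dy":0,"dz":0.2,"rx":0,"ry":0,"rz":0,"grip":0},{"dx":0,"dy":0,"dz":0.2,"rx":0,"ry":0,"rz":0,"grip":0},{"dx":0,"dy":0,"dz":0.1,"rx":0,"ry":0,"rz":0,"grip":0},{"dx":0,"dy":0,"dz":0,"rx":0,"ry":0,"rz":0,"grip":0}]}}

```text
t: 23.62
eef_pos: [0.6781, 0.0625, 0.0809]
tool_rot: [-0.0, 1.0, -0.024, 0.0]
force: [-0.1, 0.2, -1.0]
gripper_width: 0.0172
grasp_force: 58.9
```

```bash
python3 - <<'E'
from h import *
go(.6787,.0632,.085)
print(get_obs()['wrist_torque'])
E
```

```text
t 23.62 pos [0.6781 0.0625 0.0809] F [-0.14  0.22 -1.01] w 0.0172 gf 58.9
now-frame cm [ 0.05 -0.07 -0.41] goal-frame cm [ 0.05 -0.07 -0.41] rotvec [-0.     -0.0001  0.0009]
[-0.02090622 -0.00624958  0.02504465]
```

>>> {"method": "send_rows", "body": {"plan": [{"dx":0.03,"dy":-0.05,"dz":0.1,"rx":0,"ry":0,"rz":0,"grip":0},{"dx":0,"dy":0,"dz":0.1,"rx":0,"ry":0,"rz":0,"grip":0},{"dx":0,"dy":0,"dz":0.1,"rx":0,"ry":0,"rz":0,"grip":0},{"dx":0,"dy":0,"dz":0,"rx":0,"ry":0,"rz":0,"grip":0}]}}

```text
t: 24.12
eef_pos: [0.6785, 0.0627, 0.0777]
tool_rot: [0.0, 1.0, -0.024, 0.0]
force: [0.5, -1.5, -0.3]
gripper_width: 0.0178
grasp_force: 58.9
```

```bash
python3 - <<'E'
from h import *
go(.6787,.0632,.085)
print(get_obs()['wrist_torque'])
E
```

```text
t 24.12 pos [0.6785 0.0627 0.0777] F [ 0.51 -1.53 -0.33] w 0.0178 gf 58.9
now-frame cm [ 0.02 -0.05 -0.73] goal-frame cm [ 0.02 -0.05 -0.73] rotvec [ 0.0003 -0.0001  0.0007]
[-0.23132861 -0.03493289  0.01391292]
```

>>> {"method": "send_rows", "body": {"plan": [{"dx":0,"dy":0.04,"dz":0.1,"rx":0,"ry":0,"rz":0,"grip":0},{"dx":0,"dy":0,"dz":0.15,"rx":0,"ry":0,"rz":0,"grip":0},{"dx":0,"dy":0,"dz":0.15,"rx":0,"ry":0,"rz":0,"grip":0},{"dx":0,"dy":0,"dz":0.2,"rx":0,"ry":0,"rz":0,"grip":0},{"dx":0,"dy":0,"dz":0.2,"rx":0,"ry":0,"rz":0,"grip":0},{"dx":0,"dy":0,"dz":0,"rx":0,"ry":0,"rz":0,"grip":0}]}}

```text
t: 24.88
eef_pos: [0.6783, 0.0625, 0.0695]
tool_rot: [0.0, 1.0, -0.024, -0.0]
force: [1.1, -1.0, -0.2]
gripper_width: 0.0171
grasp_force: 58.9
```

>>> {"method": "send_rows", "body": {"plan": [{"dx":0.03,"dy":0.03,"dz":0.2,"rx":0,"ry":0,"rz":0,"grip":0},{"dx":0,"dy":0,"dz":0.3,"rx":0,"ry":0,"rz":0,"grip":0},{"dx":0,"dy":0,"dz":0.3,"rx":0,"ry":0,"rz":0,"grip":0},{"dx":0,"dy":0,"dz":0.3,"rx":0,"ry":0,"rz":0,"grip":0},{"dx":0,"dy":0,"dz":0.3,"rx":0,"ry":0,"rz":0,"grip":0},{"dx":0,"dy":0,"dz":0,"rx":0,"ry":0,"rz":0,"grip":0}]}}

```text
t: 25.62
eef_pos: [0.6784, 0.0622, 0.0554]
tool_rot: [0.0, 1.0, -0.024, -0.0]
force: [-0.6, -0.3, -0.0]
gripper_width: 0.0168
grasp_force: 58.9
```

>>> {"method": "send_rows", "body": {"plan": [{"dx":0,"dy":0,"dz":0.15,"rx":0,"ry":0,"rz":0,"grip":0},{"dx":0,"dy":0,"dz":0.15,"rx":0,"ry":0,"rz":0,"grip":0},{"dx":0,"dy":0,"dz":0.1,"rx":0,"ry":0,"rz":0,"grip":0},{"dx":0,"dy":0,"dz":0,"rx":0,"ry":0,"rz":0,"grip":0}]}}

```text
t: 26.12
eef_pos: [0.6786, 0.0622, 0.0517]
tool_rot: [0.0, 1.0, -0.024, -0.0]
force: [-0.7, -0.1, -0.2]
gripper_width: 0.0177
grasp_force: 58.9
```

>>> {"method": "send_rows", "body": {"plan": [{"dx":0,"dy":0,"dz":0.1,"rx":0,"ry":0,"rz":0,"grip":0},{"dx":0,"dy":0,"dz":0,"rx":0,"ry":0,"rz":0,"grip":0}]}}

```text
t: 26.38
eef_pos: [0.6787, 0.0623, 0.0508]
tool_rot: [-0.0, 1.0, -0.024, 0.0]
force: [1.3, 0.1, -0.7]
gripper_width: 0.0172
grasp_force: 58.9
```

>>> {"method": "send_rows", "body": {"plan": [{"dx":0,"dy":0,"dz":0.1,"rx":0,"ry":0,"rz":0,"grip":0},{"dx":0,"dy":0,"dz":0.05,"rx":0,"ry":0,"rz":0,"grip":0},{"dx":0,"dy":0,"dz":0,"rx":0,"ry":0,"rz":0,"grip":0}]}}

```text
t: 26.75
eef_pos: [0.6792, 0.0623, 0.0502]
tool_rot: [0.0, 1.0, -0.024, 0.0]
force: [-1.0, -0.9, 5.2]
gripper_width: 0.0175
grasp_force: 59.5
```

>>> {"method": "send_rows", "body": {"plan": [{"dx":0,"dy":0,"dz":0,"rx":0,"ry":0,"rz":0,"grip":0.5},{"dx":0,"dy":0,"dz":0,"rx":0,"ry":0,"rz":0,"grip":1},{"dx":0,"dy":0,"dz":0,"rx":0,"ry":0,"rz":0,"grip":1},{"dx":0,"dy":0,"dz":0,"rx":0,"ry":0,"rz":0,"grip":1},{"dx":0,"dy":0,"dz":-1,"rx":0,"ry":0,"rz":0,"grip":1},{"dx":0,"dy":0,"dz":-3,"rx":0,"ry":0,"rz":0,"grip":1},{"dx":0,"dy":0,"dz":-4,"rx":0,"ry":0,"rz":0,"grip":1},{"dx":0,"dy":0,"dz":-4,"rx":0,"ry":0,"rz":0,"grip":1},{"dx":-4,"dy":0,"dz":-2,"rx":0,"ry":0,"rz":0,"grip":1},{"dx":-6,"dy":0,"dz":0,"rx":0,"ry":0,"rz":0,"grip":1},{"dx":-6,"dy":1,"dz":0,"rx":0,"ry":0,"rz":0,"grip":1},{"dx":-6,"dy":2,"dz":0,"rx":0,"ry":0,"rz":0,"grip":1},{"dx":-4,"dy":2,"dz":0,"rx":0,"ry":0,"rz":0,"grip":1},{"dx":0,"dy":0,"dz":0,"rx":0,"ry":0,"rz":0,"grip":1},{"dx":0,"dy":0,"dz":0,"rx":0,"ry":0,"rz":0,"grip":1}]}}

```text
t: 28.62
eef_pos: [0.4187, 0.0252, 0.1904]
tool_rot: [0.0, 1.0, -0.024, 0.002]
force: [0.5, -0.1, 0.3]
gripper_width: 0.0856
grasp_force: 0.0
```

```bash
python3 - <<'E'
from h import *
go(.44,.005,.1)
p,d=camera('top');q,e=camera('side');np.savez('s4.npz',p=p,q=q,d=d,e=e)
f=lambda h:(h[...,1]>90)&(h[...,2]>60)&(h[...,0]>=95)&(h[...,0]<=125)
b,n=blob(p,303,150,9,f);print('blue',b,n,onplane('top',b,.0655) if n else '')
cv2.imwrite('pics/b3.png',cv2.resize(q[150:260,210:350],(760,597),interpolation=cv2.INTER_CUBIC)[:,:,::-1])
z=cloud('top',d)[...,2]
m=(z>.058)&(z<.08);Y,X=np.mgrid[:400,:640];m&=(X>280)&(X<370)&(Y>158)&(Y<235)
print(m.sum())
E
```

```text
t 28.62 pos [0.4187 0.0252 0.1904] F [ 0.48 -0.06  0.27] w 0.0856 gf 0.0
now-frame cm [2.19 1.91 9.05] goal-frame cm [2.22 1.91 9.04] rotvec [ 0.0001 -0.0031  0.0006]
blue [[302.2173913  149.08695652]] 23 [[0.67931764 0.06347352 0.0655    ]]
3886
```

View pics/b3.png

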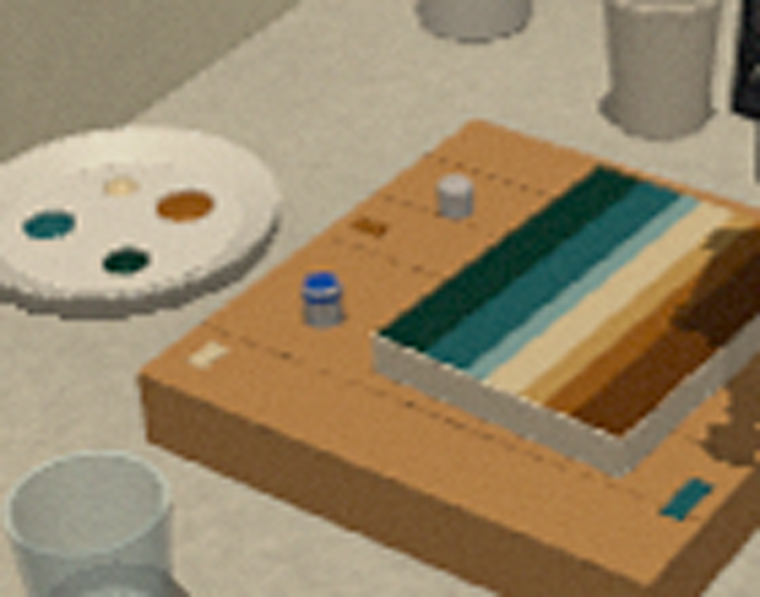

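Blue stands upright in the hole at crop (322,300), a little higher than the fixed stop at (455,197), and the panel has not moved. Next I'll go behind the near edge with the fingers half open to push with two contacts.

>>> {"method": "send_rows", "body": {"plan": [{"dx":1.6,"dy":1.6,"dz":0,"rx":0,"ry":0,"rz":0,"grip":0.5},{"dx":0,"dy":0,"dz":3,"rx":0,"ry":0,"rz":0,"grip":0.5},{"dx":0,"dy":0,"dz":3,"rx":0,"ry":0,"rz":0,"grip":0.5},{"dx":0,"dy":0,"dz":3,"rx":0,"ry":0,"rz":0,"grip":0.5},{"dx":0,"dy":0,"dz":2,"rx":0,"ry":0,"rz":0,"grip":0.5},{"dx":0,"dy":0,"dz":1,"rx":0,"ry":0,"rz":0,"grip":0.5},{"dx":0,"dy":0,"dz":0,"rx":0,"ry":0,"rz":0,"grip":0.5},{"dx":0,"dy":0,"dz":0,"rx":0,"ry":0,"rz":0,"grip":0.5}]}}

```text
t: 29.72
eef_pos: [0.4335, 0.0082, 0.0698]
tool_rot: [-0.0, 1.0, -0.024, 0.001]
force: [-0.4, -0.8, -0.1]
gripper_width: 0.0424
grasp_force: 0.0
```

```bash
python3 - <<'E'
from h import *
go(.435,.0085,.049)
q,e=camera('side');p,d=camera('top')
a=cv2.resize(q[150:270,280:440],(640,480),interpolation=cv2.INTER_CUBIC)
cv2.imwrite('pics/p1.png',a[:,:,::-1])
E
```

```text
t 29.72 pos [0.4335 0.0082 0.0698] F [-0.43 -0.79 -0.06] w 0.0424 gf 0.0
now-frame cm [ 0.15 -0.03  2.08] goal-frame cm [ 0.15 -0.03  2.08] rotvec [-0.0001 -0.0012  0.0008]
```

View pics/p1.png

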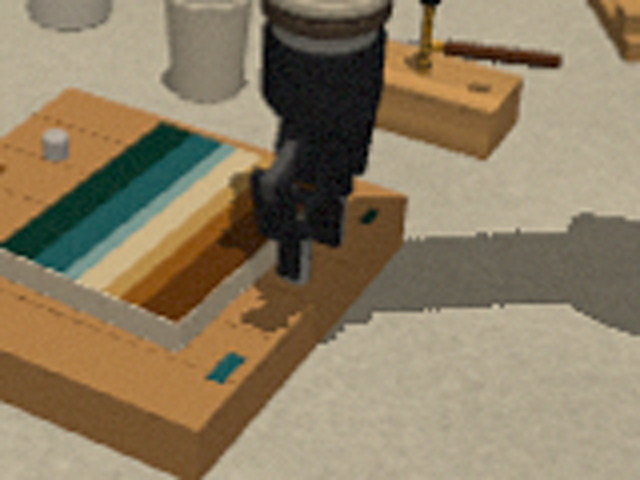

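The left fingertip is at side pixel (352,221), still above the board and clear of the panel's near edge. I'll descend the remaining 2 cm.

>>> {"method": "send_rows", "body": {"plan": [{"dx":0,"dy":0,"dz":1,"rx":0,"ry":0,"rz":0,"grip":0.5},{"dx":0,"dy":0,"dz":0.6,"rx":0,"ry":0,"rz":0,"grip":0.5},{"dx":0,"dy":0,"dz":0.4,"rx":0,"ry":0,"rz":0,"grip":0.5},{"dx":0.7,"dy":0,"dz":0,"rx":0,"ry":0,"rz":0,"grip":0.5},{"dx":0.7,"dy":0,"dz":0,"rx":0,"ry":0,"rz":0,"grip":0.5},{"dx":0.3,"dy":0,"dz":0,"rx":0,"ry":0,"rz":0,"grip":0.5},{"dx":0.3,"dy":0,"dz":0,"rx":0,"ry":0,"rz":0,"grip":0.5},{"dx":0.3,"dy":0,"dz":0,"rx":0,"ry":0,"rz":0,"grip":0.5},{"dx":0.3,"dy":0,"dz":0,"rx":0,"ry":0,"rz":0,"grip":0.5},{"dx":0,"dy":0,"dz":0,"rx":0,"ry":0,"rz":0,"grip":0.5}]}}

```text
t: 31.08
eef_pos: [0.4578, 0.0069, 0.0491]
tool_rot: [0.0, 1.0, -0.024, -0.001]
force: [-2.5, -0.3, 0.8]
gripper_width: 0.0427
grasp_force: 1.2
```

>>> {"method": "send_rows", "body": {"plan": [{"dx":0.2,"dy":0,"dz":0,"rx":0,"ry":0,"rz":0,"grip":0.5},{"dx":0.2,"dy":0,"dz":0,"rx":0,"ry":0,"rz":0,"grip":0.5},{"dx":0.2,"dy":0,"dz":0,"rx":0,"ry":0,"rz":0,"grip":0.5},{"dx":0.2,"dy":0,"dz":0,"rx":0,"ry":0,"rz":0,"grip":0.5},{"dx":0.2,"dy":0,"dz":0,"rx":0,"ry":0,"rz":0,"grip":0.5},{"dx":0.2,"dy":0,"dz":0,"rx":0,"ry":0,"rz":0,"grip":0.5},{"dx":0.2,"dy":0,"dz":0,"rx":0,"ry":0,"rz":0,"grip":0.5},{"dx":0.2,"dy":0,"dz":0,"rx":0,"ry":0,"rz":0,"grip":0.5},{"dx":0.2,"dy":0,"dz":0,"rx":0,"ry":0,"rz":0,"grip":0.5},{"dx":0.2,"dy":0,"dz":0,"rx":0,"ry":0,"rz":0,"grip":0.5},{"dx":0.2,"dy":0,"dz":0,"rx":0,"ry":0,"rz":0,"grip":0.5},{"dx":0.2,"dy":0,"dz":0,"rx":0,"ry":0,"rz":0,"grip":0.5},{"dx":0.2,"dy":0,"dz":0,"rx":0,"ry":0,"rz":0,"grip":0.5},{"dx":0.2,"dy":0,"dz":0,"rx":0,"ry":0,"rz":0,"grip":0.5},{"dx":0.2,"dy":0,"dz":0,"rx":0,"ry":0,"rz":0,"grip":0.5},{"dx":0.2,"dy":0,"dz":0,"rx":0,"ry":0,"rz":0,"grip":0.5},{"dx":0.2,"dy":0,"dz":0,"rx":0,"ry":0,"rz":0,"grip":0.5},{"dx":0,"dy":0,"dz":0,"rx":0,"ry":0,"rz":0,"grip":0.5}]}}

```text
t: 33.33
eef_pos: [0.4929, 0.0054, 0.0494]
tool_rot: [-0.0, 1.0, -0.024, 0.0]
force: [-1.4, -0.2, -1.8]
gripper_width: 0.0428
grasp_force: 0.3
```

```bash
cat > pan.py <<'E'
from h import *
def panel():
    p,d=camera('top');C=cloud('top',d)
    # far dark-green stripe edge: boundary wood->dark green, per column, cast on z=.068
    h=cv2.cvtColor(p,cv2.COLOR_RGB2HSV).astype(int)
    pts=[]
    g=((h[...,0]>60)&(h[...,0]<110)&(h[...,1]>70)).astype(np.uint8)
    for u in range(298,358,3):
        col=np.nonzero(g[152:200,u])[0]
        if len(col)>5: pts.append((u,152+col[0]-.5))
    w=onplane('top',pts,.068)
    k=np.polyfit(w[:,1],w[:,0],1);r=w[:,0]-np.polyval(k,w[:,1]);s=abs(r)<.003;k=np.polyfit(w[s,1],w[s,0],1)
    xb=[(np.array([np.polyval(k,y),y])-[.5759,.0078])@[np.cos(BY),np.sin(BY)] for y in (.063,-.057)]
    print('n',s.sum(),'slope deg',np.degrees(np.arctan(-k[0])),'far edge board-x at stops L,R',np.round(xb,4))
E
python3 -c "
from pan import *
panel();go(.479,.006,.049)"
```

```text
n 13 slope deg 1.5522421225028844 far edge board-x at stops L,R [0.0465 0.0556]
t 33.38 pos [0.4929 0.0054 0.0494] F [-0.49 -0.43 -0.76] w 0.0426 gf 0.3
now-frame cm [-1.39  0.01  0.04] goal-frame cm [-1.39  0.01  0.04] rotvec [-0.0002 -0.0008  0.0008]
```

```bash
cat > pan.py <<'E'
from h import *
def panel(img=None):
    p,d=img if img else camera('top');z=cloud('top',d)[...,2]
    pts=[]
    for u in list(range(296,312,2))+list(range(334,358,2)):
        # topmost row of panel: walk from wood (.045) to panel (.068), ignoring stop
        c=np.where(np.abs(z[140:215,u]-.068)<.006)[0]
        run=[i for i in c if (np.abs(z[140+i:140+i+10,u]-.068)<.008).all()]
        if run: pts.append((u,140+run[0]-.5))
    w=onplane('top',pts,.068);y=w[:,1];x=w[:,0]
    k=np.polyfit(y,x,1);s=abs(x-np.polyval(k,y))<.004;k=np.polyfit(y[s],x[s],1)
    xb=[(np.array([np.polyval(k,v),v])-[.5759,.0078])@[np.cos(BY),np.sin(BY)] for v in (.063,-.057)]
    print('n',s.sum(),len(x),'yaw deg',-np.degrees(np.arctan(k[0])).round(2),'edge board-x L,R',np.round(xb,4))
E
python3 -c "
from pan import *
a=np.load('top0.npz');panel((a['p'],a['d']));panel()"
```

```text
n 19 20 yaw deg -5.86 edge board-x L,R [0.0465 0.04  ]
n 19 20 yaw deg -2.86 edge board-x L,R [0.0775 0.0774]
```

>>> {"method": "send_rows", "body": {"plan": [{"dx":0.2,"dy":0,"dz":0,"rx":0,"ry":0,"rz":0,"grip":0.5},{"dx":0.2,"dy":0,"dz":0,"rx":0,"ry":0,"rz":0,"grip":0.5},{"dx":0.2,"dy":0,"dz":0,"rx":0,"ry":0,"rz":0,"grip":0.5},{"dx":0.2,"dy":0,"dz":0,"rx":0,"ry":0,"rz":0,"grip":0.5},{"dx":0.1,"dy":0,"dz":0,"rx":0,"ry":0,"rz":0,"grip":0.5},{"dx":0,"dy":0,"dz":0,"rx":0,"ry":0,"rz":0,"grip":0.5}]}}

```text
t: 34.17
eef_pos: [0.5019, 0.0049, 0.0493]
tool_rot: [-0.0, 1.0, -0.024, 0.0]
force: [-0.4, -0.6, -0.0]
gripper_width: 0.0423
grasp_force: 0.6
```

```bash
python3 -c "
from pan import *
panel();go(.479,.006,.049)"
```

```text
n 19 20 yaw deg -2.73 edge board-x L,R [0.0864 0.0866]
t 34.22 pos [0.5018 0.0049 0.0493] F [-0.27 -0.5  -0.11] w 0.0427 gf 0.5
now-frame cm [-2.28  0.    0.03] goal-frame cm [-2.28  0.01  0.03] rotvec [-0.0002 -0.0006  0.0008]
```

>>> {"method": "send_rows", "body": {"plan": [{"dx":0.1,"dy":0,"dz":0,"rx":0,"ry":0,"rz":0,"grip":0.5},{"dx":0.1,"dy":0,"dz":0,"rx":0,"ry":0,"rz":0,"grip":0.5},{"dx":0.05,"dy":0,"dz":0,"rx":0,"ry":0,"rz":0,"grip":0.5},{"dx":0,"dy":0,"dz":0,"rx":0,"ry":0,"rz":0,"grip":0.5}]}}

```text
t: 34.72
eef_pos: [0.5044, 0.0049, 0.0493]
tool_rot: [-0.0, 1.0, -0.024, 0.0]
force: [-0.9, 0.4, 0.6]
gripper_width: 0.0428
grasp_force: 0.4
```

>>> {"method": "send_rows", "body": {"plan": [{"dx":0.1,"dy":0,"dz":0,"rx":0,"ry":0,"rz":0,"grip":0.5},{"dx":0,"dy":0,"dz":0,"rx":0,"ry":0,"rz":0,"grip":0.5}]}}

```text
t: 34.98
eef_pos: [0.5048, 0.0048, 0.0493]
tool_rot: [0.0, 1.0, -0.024, -0.0]
force: [-3.4, 0.4, 2.1]
gripper_width: 0.0426
grasp_force: 1.6
```

Force is rising, so I'll add two more small steps.

>>> {"method": "send_rows", "body": {"plan": [{"dx":0.1,"dy":0,"dz":0,"rx":0,"ry":0,"rz":0,"grip":0.5},{"dx":0,"dy":0,"dz":0,"rx":0,"ry":0,"rz":0,"grip":0.5}]}}

```text
t: 35.22
eef_pos: [0.5048, 0.0048, 0.0492]
tool_rot: [0.0, 1.0, -0.024, -0.001]
force: [-5.3, 0.4, 4.5]
gripper_width: 0.0429
grasp_force: 2.8
```

```bash
python3 -c "
from pan import *
panel();go(.479,.006,.049)"
```

```text
n 11 20 yaw deg -3.31 edge board-x L,R [0.0907 0.0897]
t 35.28 pos [0.5048 0.0048 0.0492] F [-5.6  0.6  4. ] w 0.0428 gf 2.8
now-frame cm [-2.59  0.    0.02] goal-frame cm [-2.59  0.01  0.02] rotvec [0.0004 0.002  0.0009]
```

>>> {"method": "send_rows", "body": {"plan": [{"dx":0.1,"dy":0,"dz":0,"rx":0,"ry":0,"rz":0,"grip":0.5},{"dx":0,"dy":0,"dz":0,"rx":0,"ry":0,"rz":0,"grip":0.5},{"dx":0,"dy":0,"dz":0,"rx":0,"ry":0,"rz":0,"grip":0.5},{"dx":-0.4,"dy":0,"dz":0,"rx":0,"ry":0,"rz":0,"grip":0.5},{"dx":-1.5,"dy":0,"dz":0,"rx":0,"ry":0,"rz":0,"grip":0.5},{"dx":-2.5,"dy":0,"dz":0,"rx":0,"ry":0,"rz":0,"grip":0.5},{"dx":0,"dy":0,"dz":-3,"rx":0,"ry":0,"rz":0,"grip":0.5},{"dx":0,"dy":0,"dz":-4,"rx":0,"ry":0,"rz":0,"grip":0.5},{"dx":0,"dy":0,"dz":-4,"rx":0,"ry":0,"rz":0,"grip":0.5},{"dx":0,"dy":3,"dz":-3,"rx":0,"ry":0,"rz":0,"grip":0.5},{"dx":0,"dy":5,"dz":0,"rx":0,"ry":0,"rz":0,"grip":0.5},{"dx":0,"dy":3,"dz":0,"rx":0,"ry":0,"rz":0,"grip":0.5},{"dx":0,"dy":0,"dz":0,"rx":0,"ry":0,"rz":0,"grip":0.5}]}}

```text
t: 36.9
eef_pos: [0.457, -0.1059, 0.1893]
tool_rot: [0.001, 1.0, -0.027, 0.0]
force: [-0.5, -0.1, -0.2]
gripper_width: 0.0431
grasp_force: 0.0
```

```bash
python3 -c "
from pan import *
panel();go(.479,.006,.049)
p,d=camera('top');q,e=camera('side')
f=lambda h:(h[...,1]>110)&(h[...,2]>70)&(h[...,0]<=14)
print(blob(p,447,223,9,f))
cv2.imwrite('pics/end.png',np.hstack([cv2.resize(np.clip(p[125:265,195:460]*2.,0,255).astype(np.uint8),(400,211)),cv2.resize(q[140:340,200:420],(400,364))[:211]])[:,:,::-1])
a=cv2.resize(np.clip(p[125:265,260:460]*2.,0,255).astype(np.uint8),(400,280));b=cv2.resize(q[140:270,220:400],(390,280))
cv2.imwrite('pics/end.png',np.hstack([a,b])[:,:,::-1])"
```

```text
n 17 20 yaw deg -2.88 edge board-x L,R [0.0903 0.0902]
t 36.95 pos [ 0.4572 -0.1039  0.1893] F [ 0.8   1.11 -0.33] w 0.0425 gf 0.0
now-frame cm [  1.61 -11.09  14.03] goal-frame cm [  1.64 -11.08  14.03] rotvec [ 0.0003 -0.0005 -0.0018]
(array([[447.84210526, 223.21052632]]), np.int64(38))
```

View pics/end.png

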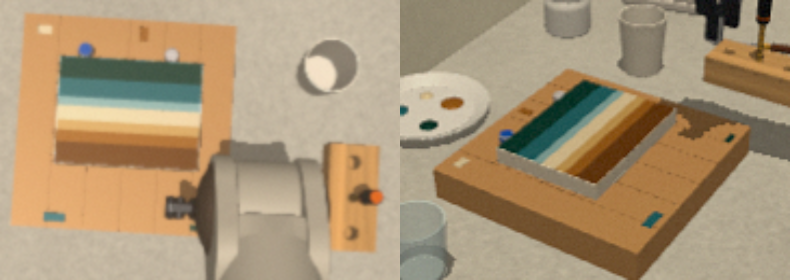

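The panel lies flat with its far edge against both stops: blue at crop (86,50) and aluminium at (172,55). The rod's cap is at (371,197) in its block, and the edge sits at board x = 90 mm on both sides. I'm handing the job in.

```bash
python3 -c "
from rig import finish_job
print(finish_job())"
```

```text
the job is handed in; nothing more can be done
None
```

I handed the job in: the hole sounded about 31.5 mm deep, the blue stop is in it with its top about 20 mm above the board, the rod is back in its block, and the panel's far edge touches both stops. By my sounding red would also have fitted (top about 14.5 mm); I chose blue for its larger margin. I never had to move the cup, jar or other stops, but did not re-measure them at the end, and the hand-in returned no verdict.

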